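# Clear the shelf front, put the stray comb in the drawer, set everything back

### The job

The grey comb lies on the red book behind the coin jar, the flashlight and the spray can. First stand all three upright on the blue felt mat, then lay the comb flat in the open drawer of the pine box, and only after that stand the jar, the flashlight and the can back, each in the middle of the coaster it came from. Do not tip the three over and do not shift the alarm clock.

Things in the scene. Friction and masses are not known exactly. Their poses are not given: they have to be found in the camera images.
- comb: grey plastic comb, flat, 125 long (its y) x 30 wide (its x) x 8 thick (z), 25 g; origin at the centre of its underside, z up. Lies on a fixed closed red book, 130 (x) x 200 (y) x 30 high. The three upright things stand in a row, 100 apart, some 75 in front of it (-x side), too close to straddle the comb until they are gone. Grip it across its 30 width
- jar: glass coin jar with a brass-coloured lid with a dark slot, upright cylinder 60 diameter, 95 high (lid 56 diameter above 83), about 350 g; origin at the centre of its underside, z up
- torch: aluminium flashlight standing on its head: head 44 diameter up to 30 high, narrowing to a barrel 33 diameter from 42 to 116, black rubber press button on the very top (120 high), about 180 g; origin at the centre of its underside, z up
- can: green spray can with a yellow band and a red cap, upright cylinder 48 diameter up to 88, cap 33 diameter above it to 115 high, about 200 g; origin at the centre of its underside, z up
- coaster_jar: round dark-brown wooden coaster of the jar, fixed, 84 diameter, 3 thick; origin at the centre of its underside (on the shelf board)
- coaster_torch: square black rubber coaster of the flashlight, fixed, 68 x 68, 3 thick; origin at the centre of its underside
- coaster_can: square white ceramic coaster of the spray can, fixed, 68 x 68, 3 thick; origin at the centre of its underside
- mat: square blue felt mat at one side (left or right), fixed, 200 x 200, 3 thick, its sides along its x and y; origin at the centre of its underside. Side area: has room for all three things
- drawer_spot (a point): on the inner floor, 18 above the shelf board, of the stiff open drawer (white inside) of a fixed pine box (160 x 190 x 70 high, left or right), mid-width, 50 behind the front wall's inner face. x points into the box, y across, z up. Inside 138 (x) x 158 (y), walls 6 thick, 34 high, front panel 40; the first 104 to 124 along x are uncovered, then comes the box. Comb fits lengthwise along y
- clock: white bedside alarm clock, loose, 35 (x) x 75 (y) x 61 high, in front of the row (nearer the robot): a bystander; origin at the centre of its underside
Mind the look-alikes: they are no part of the job. There is more than one size of the coaster_can; the job needs the smallest.

How it is judged (in metres and radians):
On the way, in this order (a step that is already met when the one before it is completed fails the run):
1. jar, flashlight and can all stand upright on the mat, let go (x of jar in the frame of mat between -0.095 and 0.095 m and y of jar in the frame of mat between -0.095 and 0.095 m and z of jar in the frame of mat between -0.002 and 0.008 m and linear speed of each of jar, torch, can below 0.03 m/s and angle between each of jar, torch, can's own z axis and vertical below 0.1 rad and x of torch in the frame of mat between -0.095 and 0.095 m and y of torch in the frame of mat between -0.095 and 0.095 m and z of torch in the frame of mat between -0.002 and 0.008 m and x of can in the frame of mat between -0.095 and 0.095 m and y of can in the frame of mat between -0.095 and 0.095 m and z of can in the frame of mat between -0.002 and 0.008 m and contact force between the fingers and jar below 0.1 N and contact force between the fingers and torch below 0.1 N and contact force between the fingers and can below 0.1 N), for 0.2 s.
2. the comb lies flat in the drawer, let go, with the three still on the mat (x of comb in the frame of drawer_spot between -0.05 and 0.09 m and y of comb in the frame of drawer_spot between -0.075 and 0.075 m and z of comb in the frame of drawer_spot between -0.004 and 0.007 m and angle between the z axis of comb and the z axis of drawer_spot, either way round below 0.12 rad and linear speed of each of comb, jar, torch, can below 0.03 m/s and contact force between the fingers and comb below 0.1 N and x of jar in the frame of mat between -0.095 and 0.095 m and y of jar in the frame of mat between -0.095 and 0.095 m and z of jar in the frame of mat between -0.002 and 0.008 m and angle between each of jar, torch, can's own z axis and vertical below 0.1 rad and x of torch in the frame of mat between -0.095 and 0.095 m and y of torch in the frame of mat between -0.095 and 0.095 m and z of torch in the frame of mat between -0.002 and 0.008 m and x of can in the frame of mat between -0.095 and 0.095 m and y of can in the frame of mat between -0.095 and 0.095 m and z of can in the frame of mat between -0.002 and 0.008 m), for 0.2 s.
At the end, for the whole second after the job is handed in: The jar, the flashlight and the can each stand upright and at rest on their own coaster, centred within 15 mm, and the comb lies flat and at rest on the floor of the drawer (horizontal distance between jar and coaster_jar below 0.015 m and z of jar in the frame of coaster_jar between -0.002 and 0.008 m and linear speed of each of jar, torch, can, comb below 0.03 m/s and angle between each of jar, torch, can's own z axis and vertical below 0.1 rad and horizontal distance between torch and coaster_torch below 0.015 m and z of torch in the frame of coaster_torch between -0.002 and 0.008 m and horizontal distance between can and coaster_can below 0.015 m and z of can in the frame of coaster_can between -0.002 and 0.008 m and x of comb in the frame of drawer_spot between -0.05 and 0.09 m and y of comb in the frame of drawer_spot between -0.075 and 0.075 m and z of comb in the frame of drawer_spot between -0.004 and 0.007 m and angle between the z axis of comb and the z axis of drawer_spot, either way round below 0.12 rad); the robot touches nothing.
It fails at once if jar tipped over (more than 35 degrees) (angle between jar's own z axis and vertical above 0.61 rad).
It fails at once if flashlight tipped over (more than 35 degrees) (angle between torch's own z axis and vertical above 0.61 rad).
It fails at once if spray can tipped over (more than 35 degrees) (angle between can's own z axis and vertical above 0.61 rad).
It fails at once if alarm clock shifted by more than 20 mm (distance of clock from where it was at the start of the episode above 0.02 m).
It also fails if it takes over 131 s, if anything falls off the work surface, if the arm or the gripper's body presses on something with over 40 N, if the wrist force passes 120 N, or if a joint passes its speed limit or range.

### The arm

A 6-joint arm with a two-finger parallel gripper is mounted at the origin on the work surface. World frame = base frame: x ahead of the robot, y to its left, z up, the work surface at z = 0. Lengths are in m, angles in degrees, forces in N, time in s.
With the tool pointing down it reaches from about 0.325 to 0.925 m from the base axis. Payload 3.1 kg.
Tool frame: the origin (TCP) lies between the finger pads; the fingertips stand 25 mm ahead of it and the grasp point (between the pads) lies 6 mm ahead of it; z points along the fingers, y is the line along which they close (so a half turn about z gives the same grasp; the last joint's range is limited). The gripper opens to 85 mm and grips with 20 to 120 N. Pads are 22 mm wide; open, the fingers measure 114 mm over their backs; the gripper's body (76 mm by 85 mm) begins 54 mm behind the grasp point. The pads swing forward as they close: fully open they stand 13 mm farther back than shut.
Start: joints at [69.889, 12.427, 92.441, -0, 75.132, -6.429], TCP at [0.148, 0.607, 0.256] pointing down, gripper open.
Joint ranges: [-157.48, 157.48], [-44.54, 120.13], [17.64, 146.25], [-64.5, 244.5], [7.68, 150.69], [-147.95, 147.95]. Speed limits (degrees/s): [159.86, 159.86, 180, 180, 180, 180].

### API

Orientations are given as a 3x3 rotation matrix whose columns are the frame's x, y, z axes.
In Python, from workcell import r gives the robot as it stands.
- The arm moves only by the shell command python3 -m inch 'ROWS' [OPENING] [FORCE]. ROWS is a JSON object of lists of equal length, an entry for each row: "offset": the shift along the tool's x, y, z in m, a list of three; "twist": the turn, a rotation vector about the tool's x, y, z in degrees, a list of three. In form: {"offset": [[dx, dy, dz], ...], "twist": [[ax, ay, az], ...]}. A call has 1 to 5 rows; each row shifts and turns the commanded pose from where the row before left it, along the tool's axes as they then stand; what a row does not reach is not made up. A row lasts 1/10 s, in which the tool goes at most 50 mm and 8.59 degrees, less where a joint would pass 70% of its speed; a pose out of reach is approached as far as the arm can. A call with a gripper value outside its range is refused whole. OPENING is the finger opening in m, from 0 to 0.0854, set as the call begins (- or left out, the last holds). The fingers move at their own pace and stop on an object; FORCE is the grip in N (left out, the last holds). Time passes only in rows, so rows that do not move let the fingers close. It gives the time, the measured TCP pose, the force, the opening and the grip force at its end, in the units of the state.
- r.get_state(): the state, without advancing time (a new reading comes with each control period).
- r.camera(name): name is "scene" or "top" or "wrist"; returns a dict with "img" (420x560x3 uint8, red, green, blue), "mtx" (3x3 intrinsics, pixels), "rvec" (rotation vector, rad) and "tvec" (3), from world to camera coordinates, as OpenCV has them. Camera axes: x right, y down, z forward; pixel columns grow to the right and rows downward; lengths in m; the calibration is good to about 2 mm. The wrist camera is an equidistant fisheye: a pixel r from the principal point sees the ray r / f radians off the axis. A picture is of the moment at which its call begins. There is no depth.
- r.finish_job(): hands the job in; it is judged then, once.
Trained networks look in a picture, given as the dict that the camera call returned (one of the last four; its "shot" number tells which), for a name from the list of things; names that differ only in an ending like _2 or _b are one class to them, and where a whole thing is asked for, a point or a joint stands for the part that bears it (a point fixed in the world has none). Each returns a list of dicts, best first, with "score" (0 to 1); they miss things now and then, are a little off and sometimes report something else, mostly with a low value. They report only what shows in the picture. A call takes as long as a camera call. They do not tell look-alikes from the thing itself.
- r.boxes_of(picture, name): "extent" ([left, top, right, bottom] as shares, 0 to 1, of the picture: columns of its width, rows of its height, round what is visible of it).
The state is a dict: "time_s": time; "qpos": joint angles; "joint_velocities": joint speeds; "effort": joint torques, N m; "eef_pos": TCP position; "eef_rot": TCP orientation; "contact_force": force on the tool from outside, world axes, zero at the start; "ft_torque": the same for the moment, N m; "gripper_width": finger opening in m; "grasp_force": force on a finger pad.
Only numpy, scipy, OpenCV 4.12 (cv2) and the standard library are available. Lean on these libraries where they do the work, as an engineer would, in place of code of your own. Each camera call takes 0.05 s, during which the arm holds its last target. There are 200 camera calls.

## Working session

There is one attempt and no reset: what is moved stays moved. The work goes in short steps, Python scripts to look and compute and a shell command to move; the robot and the scene stay as the last step left them, time stands still between calls to the robot, and variables do not carry over. Pictures are saved under pics/ and viewed, at most 14 in all, crops included, and the job is handed in when it is done.

```bash
mkdir -p pics; ls; cat > h.py <<'E'
import numpy as np, cv2
from workcell import r
def ray(p,u,v):
    R=cv2.Rodrigues(np.array(p["rvec"],float))[0];t=np.array(p["tvec"],float).ravel();K=np.array(p["mtx"])
    d=np.linalg.inv(K)@[u,v,1]
    return -R.T@t, R.T@d
def at(p,u,v,z):
    c,d=ray(p,u,v); return c+d*(z-c[2])/d[2]
def proj(p,X):
    return cv2.projectPoints(np.array(X,float).reshape(-1,1,3),np.array(p["rvec"],float),np.array(p["tvec"],float),np.array(p["mtx"],float),None)[0].reshape(-1,2)
def save(p,n): cv2.imwrite("pics/"+n,p["img"][:,:,::-1])
E
python3 - <<'E'
from h import *
np.set_printoptions(precision=3,suppress=True)
s=r.get_state();print(s["time_s"],s["eef_pos"],s["eef_rot"],s["gripper_width"])
for c in("top","scene"):
    p=r.camera(c);save(p,c+"0.png");print(c,ray(p,280,210)[0])
    for n in("comb","jar","torch","can","coaster_jar","coaster_torch","coaster_can","mat","drawer_spot","clock"):
        for b in r.boxes_of(p,n)[:4]:
            e=np.array(b["extent"])*[560,420,560,420]
            print(n,round(b["score"],2),e.round(0),at(p,(e[0]+e[2])/2,(e[1]+e[3])/2,0.003)[:2])
E
```

```text
pics
0.0 [0.148 0.607 0.255] [[-0.972  0.237 -0.001]
 [ 0.237  0.972 -0.002]
 [ 0.    -0.002 -1.   ]] 0.0858578422220492
top [ 0.28  -0.004  1.01 ]
comb 0.56 [258. 112. 318. 126.] [ 0.645 -0.025]
jar 0.57 [224. 134. 250. 174.] [0.565 0.087]
torch 0.68 [268. 146. 299. 175.] [ 0.55  -0.014]
can 0.78 [320. 133. 347. 167.] [ 0.574 -0.123]
coaster_jar 0.57 [221. 145. 256. 177.] [0.548 0.083]
coaster_torch 0.93 [270. 144. 301. 176.] [ 0.552 -0.018]
coaster_can 0.98 [325. 215. 380. 265.] [ 0.378 -0.159]
coaster_can 0.75 [313. 140. 346. 174.] [ 0.558 -0.114]
coaster_can 0.73 [399. 277. 454. 331.] [ 0.246 -0.307]
mat 0.8 [376.  96. 483. 195.] [ 0.583 -0.332]
drawer_spot 0.89 [ 75. 170. 167. 240.] [0.453 0.334]
clock 0.98 [246. 213. 283. 236.] [0.411 0.026]
scene [1.086 0.036 1.132]
comb 0.75 [243. 263. 296. 283.] [ 0.618 -0.015]
jar 0.64 [294. 226. 320. 258.] [0.53  0.084]
torch 0.65 [259. 224. 277. 259.] [ 0.531 -0.021]
can 0.64 [213. 228. 241. 260.] [ 0.537 -0.13 ]
coaster_jar 0.59 [292. 240. 327. 264.] [0.561 0.088]
coaster_torch 0.75 [259. 242. 284. 265.] [ 0.564 -0.012]
coaster_can 0.8 [153. 143. 192. 173.] [ 0.254 -0.31 ]
coaster_can 0.72 [203. 176. 239. 209.] [ 0.375 -0.158]
coaster_can 0.67 [220. 243. 247. 264.] [ 0.563 -0.111]
coaster_can 0.34 [261. 225. 277. 256.] [ 0.528 -0.018]
mat 0.95 [109. 225. 192. 301.] [ 0.591 -0.325]
mat 0.68 [269. 187. 298. 209.] [0.395 0.021]
drawer_spot 0.84 [359. 182. 433. 225.] [0.413 0.332]
clock 0.7 [269. 186. 297. 210.] [0.393 0.018]
clock 0.38 [108. 227. 192. 301.] [ 0.594 -0.327]
```

```bash
python3 - <<'E'
import cv2,numpy as np
t=cv2.imread("pics/top0.png");s=cv2.imread("pics/scene0.png")
a=cv2.resize(t[85:275,60:500],(792,342),interpolation=cv2.INTER_CUBIC)
b=cv2.resize(s[140:310,90:450],(545,257),interpolation=cv2.INTER_CUBIC)
o=np.zeros((600,792,3),np.uint8);o[:342]=a;o[343:,:545]=b
cv2.imwrite("pics/both.png",o)
E
```

```text
(no output)
```

View pics/both.png

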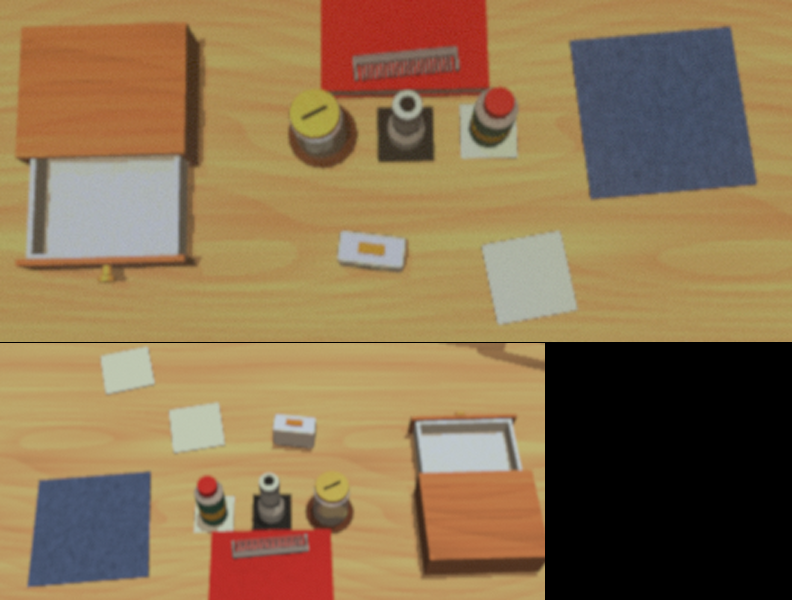

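The top picture (1.8x crop, upper half) shows the jar at (318,128), the torch at (406,130) and the can at (490,125) on their coasters. The comb is at (406,63), the mat at (663,112), the drawer at (107,210) and the clock at (372,250).

There are three white square candidates for coaster_can: full-frame px (330,157) under the can, (352,240) and (426,304). The first is the smallest, about 33 px against 55, and the can stands on it. I'll confirm this in an enlarged crop with model overlays.

```bash
cat > ov.py <<'E'
from h import *
def circ(c,z,d): a=np.linspace(0,2*np.pi,40);return np.c_[c[0]+d/2*np.cos(a),c[1]+d/2*np.sin(a),0*a+z]
def sq(c,z,lx,ly,yaw):
    k=np.array([[-1,-1],[1,-1],[1,1],[-1,1],[-1,-1]])/2*[lx,ly];c_,s_=np.cos(yaw),np.sin(yaw)
    k=k@np.array([[c_,s_],[-s_,c_]]);return np.c_[k+np.array(c)[:2],np.full(5,z)]
def draw(p,items,x0,y0,x1,y1,k):
    im=cv2.resize(np.ascontiguousarray(p["img"][y0:y1,x0:x1,::-1]),None,fx=k,fy=k,interpolation=cv2.INTER_CUBIC)
    for pts in items:
        q=((proj(p,pts)-[x0,y0]+.5)*k).round().astype(np.int32)
        cv2.polylines(im,[q],False,(255,0,255),1)
    return im
E
python3 - <<'E'
from ov import *
np.set_printoptions(precision=4,suppress=True)
p=r.camera("top");q=r.camera("scene")
f=lambda L,z:np.array([at(p,60+x/1.8-.3,85+y/1.8-.3,z)[:2] for x,y in L])
for n,L,z in(("box",[(20,28),(187,24),(186,158),(15,158)],.07),("mat",[(570,41),(731,27),(756,184),(590,198)],.003),("comb",[(352,57),(457,47),(460,69),(356,80)],.038),("front",[(15,261),(190,261)],.04)):
    w=f(L,z);print(n,w.mean(0),np.degrees(np.arctan2(*(w[0]-w[1]))),np.linalg.norm(np.diff(w,axis=0),axis=1),w.tolist() if n in("box","front") else "")
J,T,C=(.555,.0855),(.557,-.015),(.560,-.1125)
it=[circ(J,.003,.084),circ(J,.003,.06),circ(J,.098,.056),sq(T,.003,.068,.068,0),circ(T,.123,.033),circ(T,.003,.044),sq(C,.003,.068,.068,0),circ(C,.091,.048),circ(C,.118,.033)]
a=draw(p,it,210,95,360,185,5.3);b=draw(q,it,200,215,340,270,5.6)
a=a[:,:800];b=b[:,:800];o=np.zeros((600,800,3),np.uint8)
a=cv2.resize(a,None,fx=.7,fy=.7) if a.shape[0]>300 else a
a=draw(p,it,212,125,360,180,5.4)[:298,:800];b=draw(q,it,205,218,335,270,5.8)[:300,:800]
o[:a.shape[0],:a.shape[1]]=a;o[300:300+b.shape[0],:b.shape[1]]=b
cv2.imwrite("pics/ov1.png",o)
E
```

```text
box [0.586  0.3282] -1.299026221672023 [0.1926 0.1587 0.192 ] [[0.6619272720962179, 0.42730696733799484], [0.666294112983792, 0.23473296348439304], [0.5076483119221703, 0.22933968359003692], [0.5079982604511899, 0.42131831091631444]]
mat [ 0.5809 -0.3273] -5.075045659108739 [0.1993 0.1979 0.1987] 
comb [ 0.6298 -0.0183] -5.571449828130309 [0.1249 0.0275 0.1232] 
front [0.3953 0.3265] 0.07060860617694178 [0.1984] [[0.3954536673722201, 0.4257402918083687], [0.3952091413822331, 0.22731830228559066]]
```

View pics/ov1.png

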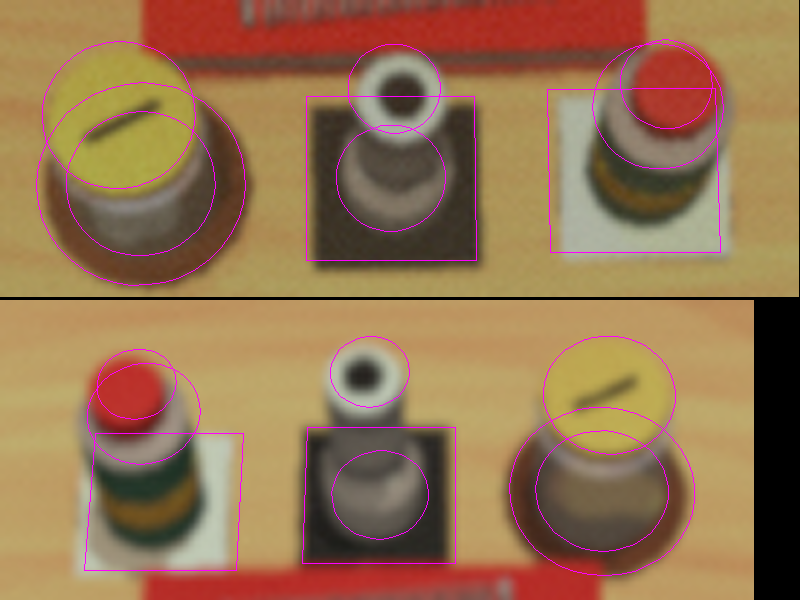

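The overlay confirms coaster_can is the 68 mm square under the can, and the overlay square has the matching size. After the pixel shifts, the refined positions are:

| Thing | x | y |
|---|---|---|
| jar | .5545 | .083 |
| torch | .5555 | -.0175 |
| can | .559 | -.117 |
| mat | .585 | -.327 |
| drawer_spot | ~.45 | .326 |
| comb | .630 | -.018 |

The row spacing comes out at 100 mm, as it should. I'll square the tool and go above the can.

```bash
python3 -m inch '{"offset":[[0,0,0],[0,0,0],[0,0,0]],"twist":[[0,0,-7],[0,0,-6.7],[0,0,0]]}' 0.0854 40
python3 -m inch '{"offset":[[-0.023,-0.04,0],[-0.023,-0.04,0],[-0.023,-0.04,0],[-0.023,-0.04,0],[-0.023,-0.04,0]],"twist":[[0,0,0],[0,0,0],[0,0,0],[0,0,0],[0,0,0]]}'
python3 -m inch '{"offset":[[-0.023,-0.04,0],[-0.023,-0.04,0],[-0.023,-0.04,0],[-0.023,-0.04,0],[-0.023,-0.04,0]],"twist":[[0,0,0],[0,0,0],[0,0,0],[0,0,0],[0,0,0]]}'
python3 -m inch '{"offset":[[-0.023,-0.04,0],[-0.023,-0.04,0],[-0.023,-0.04,0],[-0.023,-0.04,0],[-0.023,-0.04,0]],"twist":[[0,0,0],[0,0,0],[0,0,0],[0,0,0],[0,0,0]]}'
python3 -m inch '{"offset":[[-0.023,-0.04,0],[-0.023,-0.04,0],[-0.02,-0.044,0],[0,0,0],[0,0,0]],"twist":[[0,0,0],[0,0,0],[0,0,0],[0,0,0],[0,0,0]]}'
python3 -c "
from h import *
s=r.get_state();print(s)
p=r.camera('wrist');save(p,'w1.png');print(p['mtx'],ray(p,280,210))"
```

```text
time_s: 1.5
eef_pos: [0.1478, 0.6073, 0.2563]
eef_rot: [[-1.0, -0.0, 0.0], [-0.0, 1.0, -0.0], [-0.0, -0.0, -1.0]]
contact_force: [0.2, 0.3, 0.3]
gripper_width: 0.0849
grasp_force: 0.0
time_s: 2.0
eef_pos: [0.2635, 0.4058, 0.2564]
eef_rot: [[-1.0, 0.002, 0.001], [0.002, 1.0, 0.0], [-0.001, 0.0, -1.0]]
contact_force: [0.1, 0.5, 0.6]
gripper_width: 0.0851
grasp_force: 0.0
time_s: 2.5
eef_pos: [0.3786, 0.2057, 0.2568]
eef_rot: [[-1.0, 0.002, 0.001], [0.002, 1.0, 0.001], [-0.001, 0.001, -1.0]]
contact_force: [1.1, -0.1, 0.1]
gripper_width: 0.0854
grasp_force: 0.0
time_s: 3.0
eef_pos: [0.4938, 0.0055, 0.2567]
eef_rot: [[-1.0, 0.003, 0.001], [0.003, 1.0, 0.0], [-0.001, 0.0, -1.0]]
contact_force: [0.8, 0.6, -0.1]
gripper_width: 0.0853
grasp_force: 0.0
time_s: 3.5
eef_pos: [0.559, -0.1174, 0.256]
eef_rot: [[-1.0, 0.004, -0.001], [0.004, 1.0, 0.001], [0.001, 0.001, -1.0]]
contact_force: [-0.7, 0.4, 0.5]
gripper_width: 0.0854
grasp_force: 0.0
{'time_s': 3.5, 'qpos': array([-1.89161581e+01,  5.97642400e+00,  9.98285096e+01,  3.19700161e-02,
        7.42580357e+01, -1.08707992e+02]), 'joint_veloc
[... 186 characters left out ...]

       -9.57551063e-02, -3.66886947e-03]), 'eef_pos': array([ 0.55903295, -0.11742099,  0.25595427]), 'eef_rot': array([[-9.99992461e-01,  3.78522825e-03, -8.65523769e-04],
       [ 3.78448017e-03,  9.99992465e-01,  8.64321670e-04],
       [ 8.68788902e-04,  8.61039596e-04, -9.99999252e-01]]), 'contact_force': array([-0.71476446,  0.37546443,  0.53313512]), 'ft_torque': array([0.03753794, 0.06665515, 0.00450067]), 'grasp_force': 0.0, 'gripper_width': 0.08539657861878824}
[[325.1922621    0.         281.92322801]
 [  0.         325.1922621  209.33453647]
 [  0.           0.           1.        ]] (array([ 0.48618366, -0.11787198,  0.37331241]), array([ 0.2931739 , -0.00456231, -0.95606873]))
```

View pics/w1.png

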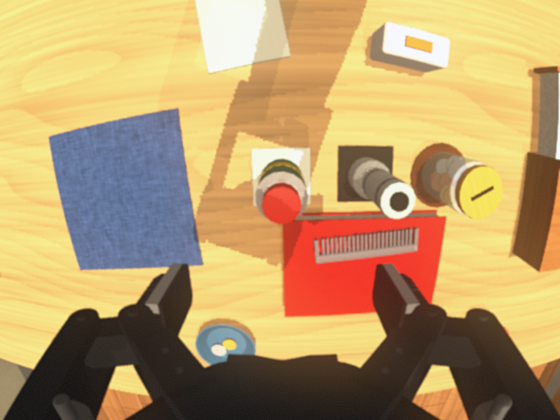

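The wrist view shows the can cap at (281,203), the torch top at (398,202) and the jar lid at (478,190). The comb corners are near (314,237), (417,227), (418,250) and (317,263), and the mat corners near (50,137), (180,109), (202,264) and (80,269). I'll measure with the fisheye model.

```bash
cat >> h.py <<'E'
def wat(p,u,v,z):
    K=np.array(p["mtx"],float);x=cv2.fisheye.undistortPoints(np.array([[[u,v]]],float),K,np.zeros(4))[0,0]
    R=cv2.Rodrigues(np.array(p["rvec"],float))[0];t=np.array(p["tvec"],float).ravel()
    c=-R.T@t;d=R.T@[x[0],x[1],1];return (c+d*(z-c[2])/d[2])[:2]
E
python3 - <<'E'
from h import *
np.set_printoptions(precision=4,suppress=True)
p=r.camera("wrist")
m=lambda L,z:np.array([wat(p,*a,z) for a in L])
print("cancap",wat(p,281,203,.118),"torchtop",wat(p,398,202,.123),"lid",wat(p,481,192,.098))
for n,L,z in(("comb",[(314,237),(417,227),(418,250),(317,263)],.038),("mat",[(50,137),(180,109),(202,264),(80,269)],.003),("ccan",[(251,149),(310,149)],.003),("ctorch",[(338,146),(392,146),(338,201)],.003)):
    w=m(L,z);print(n,w.mean(0),w.tolist())
for n in("coaster_jar","coaster_torch","coaster_can"):
    for b in r.boxes_of(p,n)[:2]:
        e=np.array(b["extent"])*[560,420,560,420];print(n,b["score"],e.round(1),wat(p,(e[0]+e[2])/2,(e[1]+e[3])/2,.003))
E
```

```text
cancap [ 0.5581 -0.1171] torchtop [ 0.5558 -0.0194] lid [0.552  0.0827]
comb [ 0.6304 -0.0169] [[0.6201062075279878, -0.08055903331167308], [0.6097830501311189, 0.041456542189439796], [0.6393462425482659, 0.04731234185287071], [0.6524822507361012, -0.07595411646005626]]
mat [ 0.5836 -0.3251] [[0.49498528039773554, -0.4309603997771882], [0.47691712676029596, -0.23377327548294527], [0.6721502676295966, -0.2196816435871761], [0.6902580716487942, -0.4159213978495679]]
ccan [ 0.5264 -0.1176] [[0.5263602894933763, -0.15132800923265238], [0.5265322836319041, -0.08394648161811089]]
ctorch [ 0.5438 -0.0289] [[0.5225881631874334, -0.05158545403919665], [0.5205512519096154, 0.014115162246618254], [0.5882449247041431, -0.04918162431017534]]
coaster_jar 0.59 [411.8 143.  461.7 206.7] [0.5538 0.0779]
coaster_jar 0.25 [252.9 156.7 307.5 224.5] [ 0.5755 -0.1181]
coaster_torch 0.62 [336.8 147.  394.4 202.5] [ 0.5559 -0.017 ]
coaster_can 0.98 [248.2 148.5 305.8 204.1] [ 0.5585 -0.1218]
coaster_can 0.86 [197.2   0.  288.6  74.9] [ 0.3969 -0.1596]
```

Three measurements agree within 2 mm. I'll grasp the can now.

```bash
python3 -m inch '{"offset":[[0,0,0.04],[0,0,0.04],[0,0,0.04],[0,0,0.036],[0,0,0.02]],"twist":[[0,0,0.2],[0,0,0],[0,0,0],[0,0,0],[0,0,0]]}' 
python3 -m inch '{"offset":[[0,0,0],[0,0,0],[0,0,0],[0,0,0],[0,0,0]],"twist":[[0,0,0],[0,0,0],[0,0,0],[0,0,0],[0,0,0]]}' 0.02 40
python3 -m inch '{"offset":[[0,0,0],[0,0,0],[0,0,0],[0,0,0],[0,0,0]],"twist":[[0,0,0],[0,0,0],[0,0,0],[0,0,0],[0,0,0]]}'
```

```text
time_s: 4.25
eef_pos: [0.5565, -0.1146, 0.077]
eef_rot: [[-1.0, 0.002, -0.005], [0.002, 1.0, 0.002], [0.005, 0.002, -1.0]]
contact_force: [0.0, -0.0, 0.7]
gripper_width: 0.0853
grasp_force: 0.0
time_s: 4.75
eef_pos: [0.5607, -0.117, 0.0825]
eef_rot: [[-1.0, 0.003, 0.004], [0.003, 1.0, -0.001], [-0.004, -0.001, -1.0]]
contact_force: [0.0, 0.1, 3.6]
gripper_width: 0.047
grasp_force: 41.8
time_s: 5.25
eef_pos: [0.5608, -0.117, 0.0825]
eef_rot: [[-1.0, 0.003, 0.004], [0.003, 1.0, -0.001], [-0.004, -0.001, -1.0]]
contact_force: [-0.4, 0.2, 7.1]
gripper_width: 0.0471
grasp_force: 42.1
```

```bash
python3 -m inch '{"offset":[[0,0,-0.02],[0,0,-0.03],[0,-0.02,-0.01],[-0.005,-0.035,0],[-0.005,-0.04,0]],"twist":[[0,0,0],[0,0,0],[0,0,0],[0,0,0],[0,0,0]]}'
python3 -m inch '{"offset":[[-0.005,-0.04,0],[-0.005,-0.04,0],[-0.005,-0.04,0],[-0.003,-0.03,0],[-0.002,-0.02,0]],"twist":[[0,0,0],[0,0,0],[0,0,0],[0,0,0],[0,0,0]]}'
python3 -m inch '{"offset":[[0,0,0.015],[0,0,0.02],[0,0,0.015],[0,0,0.006],[0,0,0]],"twist":[[0,0,0],[0,0,0],[0,0,0],[0,0,0],[0,0,0]]}'
python3 -m inch '{"offset":[[0,0,0],[0,0,0.002],[0,0,0]],"twist":[[0,0,0],[0,0,0],[0,0,0]]}'
```

```text
time_s: 5.75
eef_pos: [0.5684, -0.2114, 0.1403]
eef_rot: [[-1.0, 0.001, -0.0], [0.001, 1.0, 0.001], [0.0, 0.001, -1.0]]
contact_force: [0.6, -0.4, -2.2]
gripper_width: 0.0469
grasp_force: 42.1
time_s: 6.25
eef_pos: [0.5872, -0.384, 0.1391]
eef_rot: [[-1.0, 0.005, -0.001], [0.005, 1.0, 0.0], [0.001, 0.0, -1.0]]
contact_force: [-0.1, 0.6, -2.6]
gripper_width: 0.0472
grasp_force: 42.1
time_s: 6.75
eef_pos: [0.5876, -0.3802, 0.0831]
eef_rot: [[-1.0, 0.002, -0.002], [0.002, 1.0, 0.002], [0.002, 0.002, -1.0]]
contact_force: [-0.0, 0.2, -3.1]
gripper_width: 0.0469
grasp_force: 41.7
time_s: 7.05
eef_pos: [0.5884, -0.3815, 0.0823]
eef_rot: [[-1.0, 0.003, 0.0], [0.003, 1.0, -0.0], [-0.0, -0.0, -1.0]]
contact_force: [0.5, -0.3, -2.9]
gripper_width: 0.047
grasp_force: 41.7
```

```bash
python3 -m inch '{"offset":[[0,0,0.002],[0,0,0],[0,0,0]],"twist":[[0,0,0],[0,0,0],[0,0,0]]}'
python3 -m inch '{"offset":[[0,0,0.001],[0,0,0],[0,0,0]],"twist":[[0,0,0],[0,0,0],[0,0,0]]}'
```

```text
time_s: 7.35
eef_pos: [0.5885, -0.3816, 0.0822]
eef_rot: [[-1.0, 0.003, 0.0], [0.003, 1.0, 0.0], [-0.0, 0.0, -1.0]]
contact_force: [-2.5, 2.0, 6.1]
gripper_width: 0.0469
grasp_force: 42.3
time_s: 7.65
eef_pos: [0.5886, -0.3817, 0.0822]
eef_rot: [[-1.0, 0.003, 0.0], [0.003, 1.0, 0.0], [-0.0, 0.0, -1.0]]
contact_force: [-3.3, 3.0, 8.9]
gripper_width: 0.0471
grasp_force: 42.9
```

```bash
python3 -m inch '{"offset":[[0,0,0],[0,0,0],[0,0,0],[0,0,-0.02],[0,0,-0.05]],"twist":[[0,0,0],[0,0,0],[0,0,0],[0,0,0],[0,0,0]]}' 0.0854
python3 -m inch '{"offset":[[0,0,-0.05],[0.003,0.04,-0.01],[0.004,0.045,0],[0.004,0.045,0],[0.004,0.045,0]],"twist":[[0,0,0],[0,0,0],[0,0,0],[0,0,0],[0,0,0]]}'
python3 -m inch '{"offset":[[0.004,0.045,0],[0.004,0.045,0],[0.004,0.045,0],[0.003,0.04,0],[0.003,0.0135,0]],"twist":[[0,0,0],[0,0,0],[0,0,0],[0,0,0],[0,0,0]]}'
python3 -m inch '{"offset":[[0,0,0.03],[0,0,0.04],[0,0,0.03],[0,0,0.017],[0,0,0]],"twist":[[0,0,0],[0,0,0],[0,0,0],[0,0,0],[0,0,0]]}'
python3 -m inch '{"offset":[[0,0,0],[0,0,0]],"twist":[[0,0,0],[0,0,0]]}'
```

```text
time_s: 8.15
eef_pos: [0.5843, -0.3787, 0.1424]
eef_rot: [[-1.0, 0.003, -0.011], [0.003, 1.0, 0.009], [0.011, 0.009, -1.0]]
contact_force: [1.0, 0.4, -1.0]
gripper_width: 0.085
grasp_force: 0.0
time_s: 8.65
eef_pos: [0.5735, -0.2052, 0.2094]
eef_rot: [[-1.0, 0.004, 0.001], [0.004, 1.0, -0.0], [-0.001, -0.0, -1.0]]
contact_force: [0.0, 0.5, 0.3]
gripper_width: 0.085
grasp_force: 0.0
time_s: 9.15
eef_pos: [0.5557, -0.0147, 0.2091]
eef_rot: [[-1.0, -0.0, -0.0], [-0.0, 1.0, 0.001], [0.0, 0.001, -1.0]]
contact_force: [1.0, -0.6, 0.5]
gripper_width: 0.0853
grasp_force: 0.0
time_s: 9.65
eef_pos: [0.5535, -0.0183, 0.0887]
eef_rot: [[-1.0, 0.004, -0.007], [0.004, 1.0, 0.001], [0.007, 0.001, -1.0]]
contact_force: [-0.8, 0.6, -0.2]
gripper_width: 0.0853
grasp_force: 0.0
time_s: 9.85
eef_pos: [0.5579, -0.0187, 0.094]
eef_rot: [[-1.0, 0.004, 0.003], [0.004, 1.0, -0.001], [-0.003, -0.001, -1.0]]
contact_force: [-0.2, 0.3, -0.2]
gripper_width: 0.0852
grasp_force: 0.0
```

```bash
python3 -m inch '{"offset":[[0,0,0],[0,0,0],[0,0,0],[0,0,0],[0,0,0]],"twist":[[0,0,0],[0,0,0],[0,0,0],[0,0,0],[0,0,0]]}' 0.01 40
python3 -m inch '{"offset":[[0,0,0],[0,0,0],[0,0,-0.02],[0,0,-0.03],[0,0,-0.01]],"twist":[[0,0,0],[0,0,0],[0,0,0],[0,0,0],[0,0,0]]}'
python3 -m inch '{"offset":[[-0.007,-0.02,0],[-0.012,-0.038,0],[-0.012,-0.038,0],[-0.012,-0.038,0],[-0.012,-0.038,0]],"twist":[[0,0,0],[0,0,0],[0,0,0],[0,0,0],[0,0,0]]}'
python3 -m inch '{"offset":[[-0.012,-0.038,0],[-0.008,-0.025,0],[-0.004,-0.014,0],[0,0,0.015],[0,0,0.02]],"twist":[[0,0,0],[0,0,0],[0,0,0],[0,0,0],[0,0,0]]}'
python3 -m inch '{"offset":[[0,0,0.015],[0,0,0.006],[0,0,0.002],[0,0,0],[0,0,0]],"twist":[[0,0,0],[0,0,0],[0,0,0],[0,0,0],[0,0,0]]}'
```

```text
time_s: 10.35
eef_pos: [0.5568, -0.0182, 0.093]
eef_rot: [[-1.0, 0.003, 0.001], [0.003, 1.0, -0.0], [-0.001, -0.0, -1.0]]
contact_force: [0.5, -0.9, 3.3]
gripper_width: 0.0318
grasp_force: 39.6
time_s: 10.85
eef_pos: [0.5577, -0.0181, 0.1543]
eef_rot: [[-1.0, 0.003, 0.004], [0.003, 1.0, -0.0], [-0.004, -0.0, -1.0]]
contact_force: [1.9, -0.4, -0.9]
gripper_width: 0.0322
grasp_force: 39.9
time_s: 11.35
eef_pos: [0.6104, -0.1912, 0.1507]
eef_rot: [[-1.0, 0.003, -0.002], [0.003, 1.0, 0.001], [0.002, 0.001, -1.0]]
contact_force: [0.9, 0.3, -1.5]
gripper_width: 0.0319
grasp_force: 40.0
time_s: 11.85
eef_pos: [0.6348, -0.2666, 0.1168]
eef_rot: [[-1.0, 0.003, 0.001], [0.003, 1.0, 0.0], [-0.001, 0.0, -1.0]]
contact_force: [0.7, 0.4, -1.8]
gripper_width: 0.032
grasp_force: 40.0
time_s: 12.35
eef_pos: [0.6349, -0.267, 0.0946]
eef_rot: [[-1.0, 0.003, 0.001], [0.003, 1.0, -0.0], [-0.001, -0.0, -1.0]]
contact_force: [0.8, 0.4, -2.0]
gripper_width: 0.032
grasp_force: 39.9
```

```bash
python3 -m inch '{"offset":[[0,0,0.002],[0,0,0],[0,0,0]],"twist":[[0,0,0],[0,0,0],[0,0,0]]}'
python3 -m inch '{"offset":[[0,0,0.001],[0,0,0],[0,0,0]],"twist":[[0,0,0],[0,0,0],[0,0,0]]}'
```

```text
time_s: 12.65
eef_pos: [0.6351, -0.2676, 0.093]
eef_rot: [[-1.0, 0.003, 0.001], [0.003, 1.0, -0.001], [-0.001, -0.001, -1.0]]
contact_force: [0.2, 0.3, 0.6]
gripper_width: 0.0324
grasp_force: 40.0
time_s: 12.95
eef_pos: [0.6353, -0.2677, 0.093]
eef_rot: [[-1.0, 0.003, 0.002], [0.003, 1.0, -0.001], [-0.002, -0.001, -1.0]]
contact_force: [0.1, 0.8, 5.4]
gripper_width: 0.0322
grasp_force: 40.7
```

```bash
python3 -m inch '{"offset":[[0,0,0],[0,0,0],[0,0,0],[0,0,-0.02],[0,0,-0.04]],"twist":[[0,0,0],[0,0,0],[0,0,0],[0,0,0],[0,0,0]]}' 0.0854
python3 -m inch '{"offset":[[0,0,-0.04],[0.01,0.04,0],[0.01,0.045,0],[0.01,0.045,0],[0.01,0.045,0]],"twist":[[0,0,0],[0,0,0],[0,0,0],[0,0,0],[0,0,0]]}'
python3 -m inch '{"offset":[[0.01,0.045,0],[0.01,0.045,0],[0.01,0.045,0],[0.01,0.03,0],[0.002,0.0105,0]],"twist":[[0,0,0],[0,0,0],[0,0,0],[0,0,0],[0,0,0]]}'
python3 -m inch '{"offset":[[0,0,0.03],[0,0,0.04],[0,0,0.03],[0,0,0.018],[0,0,0]],"twist":[[0,0,0],[0,0,0],[0,0,0],[0,0,0],[0,0,0]]}'
python3 -m inch '{"offset":[[0,0,0],[0,0,0]],"twist":[[0,0,0],[0,0,0]]}'
```

```text
time_s: 13.45
eef_pos: [0.6311, -0.2656, 0.1462]
eef_rot: [[-1.0, 0.003, -0.01], [0.003, 1.0, 0.005], [0.01, 0.005, -1.0]]
contact_force: [0.3, 0.1, -1.1]
gripper_width: 0.0854
grasp_force: 0.0
time_s: 13.95
eef_pos: [0.5943, -0.0908, 0.1911]
eef_rot: [[-1.0, 0.004, -0.0], [0.004, 1.0, 0.0], [0.0, 0.0, -1.0]]
contact_force: [1.7, 0.3, -0.2]
gripper_width: 0.0858
grasp_force: 0.0
time_s: 14.45
eef_pos: [0.5521, 0.0863, 0.1908]
eef_rot: [[-1.0, -0.0, -0.001], [-0.0, 1.0, 0.001], [0.001, 0.001, -1.0]]
contact_force: [-0.5, -1.3, -0.4]
gripper_width: 0.0851
grasp_force: 0.0
time_s: 14.95
eef_pos: [0.5508, 0.0825, 0.0696]
eef_rot: [[-1.0, 0.004, -0.008], [0.004, 1.0, -0.001], [0.008, -0.001, -1.0]]
contact_force: [-0.5, -0.8, -0.2]
gripper_width: 0.0851
grasp_force: 0.0
time_s: 15.15
eef_pos: [0.5553, 0.0831, 0.0749]
eef_rot: [[-1.0, 0.004, 0.003], [0.004, 1.0, -0.0], [-0.003, -0.0, -1.0]]
contact_force: [0.1, -0.2, 0.3]
gripper_width: 0.0855
grasp_force: 0.0
```

```bash
python3 -m inch '{"offset":[[0,0,0],[0,0,0],[0,0,0],[0,0,0],[0,0,0]],"twist":[[0,0,0],[0,0,0],[0,0,0],[0,0,0],[0,0,0]]}' 0.04 50
python3 -m inch '{"offset":[[0,0,0],[0,0,0],[0,0,-0.02],[0,0,-0.03],[0,0,-0.01]],"twist":[[0,0,0],[0,0,0],[0,0,0],[0,0,0],[0,0,0]]}'
python3 -m inch '{"offset":[[0.002,-0.02,0],[0.003,-0.04,0],[0.003,-0.04,0],[0.003,-0.04,0],[0.003,-0.04,0]],"twist":[[0,0,0],[0,0,0],[0,0,0],[0,0,0],[0,0,0]]}'
python3 -m inch '{"offset":[[0.003,-0.04,0],[0.003,-0.04,0],[0.003,-0.04,0],[0.003,-0.035,0],[0.003,-0.025,0]],"twist":[[0,0,0],[0,0,0],[0,0,0],[0,0,0],[0,0,0]]}'
python3 -m inch '{"offset":[[0,0,0.015],[0,0,0.02],[0,0,0.015],[0,0,0.008],[0,0,0]],"twist":[[0,0,0],[0,0,0],[0,0,0],[0,0,0],[0,0,0]]}'
python3 -m inch '{"offset":[[0,0,0],[0,0,0.001],[0,0,0]],"twist":[[0,0,0],[0,0,0],[0,0,0]]}'
```

```text
time_s: 15.65
eef_pos: [0.5551, 0.0832, 0.0751]
eef_rot: [[-1.0, 0.003, 0.003], [0.003, 1.0, -0.0], [-0.003, -0.0, -1.0]]
contact_force: [-1.2, -1.1, 5.7]
gripper_width: 0.0585
grasp_force: 54.7
time_s: 16.15
eef_pos: [0.5547, 0.0836, 0.1351]
eef_rot: [[-1.0, 0.003, 0.003], [0.003, 1.0, 0.0], [-0.003, 0.0, -1.0]]
contact_force: [1.5, 0.0, -3.5]
gripper_width: 0.0589
grasp_force: 55.7
time_s: 16.65
eef_pos: [0.5378, -0.0975, 0.1319]
eef_rot: [[-1.0, 0.003, -0.002], [0.003, 1.0, 0.001], [0.002, 0.001, -1.0]]
contact_force: [0.9, -0.1, -4.4]
gripper_width: 0.0583
grasp_force: 55.8
time_s: 17.15
eef_pos: [0.5224, -0.2784, 0.1318]
eef_rot: [[-1.0, 0.005, -0.001], [0.005, 1.0, 0.0], [0.001, 0.0, -1.0]]
contact_force: [1.1, -0.4, -4.2]
gripper_width: 0.0589
grasp_force: 55.9
time_s: 17.65
eef_pos: [0.5233, -0.2754, 0.0752]
eef_rot: [[-1.0, 0.002, -0.002], [0.002, 1.0, 0.001], [0.002, 0.001, -1.0]]
contact_force: [-2.9, 2.5, 3.4]
gripper_width: 0.0588
grasp_force: 56.3
time_s: 17.95
eef_pos: [0.5233, -0.2755, 0.0752]
eef_rot: [[-1.0, 0.002, -0.002], [0.002, 1.0, 0.002], [0.002, 0.002, -1.0]]
contact_force: [-5.0, 3.6, 5.7]
gripper_width: 0.0588
grasp_force: 57.1
```

```bash
python3 -m inch '{"offset":[[0,0,0],[0,0,0],[0,0,0],[0,0,-0.02],[0,0,-0.05]],"twist":[[0,0,0],[0,0,0],[0,0,0],[0,0,0],[0,0,0]]}' 0.0854
python3 -m inch '{"offset":[[0,0,-0.05],[-0.01,0.03,-0.03],[-0.02,0.045,0],[-0.02,0.045,0],[-0.02,0.045,0]],"twist":[[0,0,0],[0,0,0],[0,0,0],[0,0,0],[0,0,0]]}'
python3 -m inch '{"offset":[[-0.02,0.045,0],[-0.017,0.045,0],[0,0.003,0],[0,0,0],[0,0,0]],"twist":[[0,0,0],[0,0,0],[0,0,8.5],[0,0,8.5],[0,0,8.5]]}' 0.055
python3 -m inch '{"offset":[[0,0,0],[0,0,0],[0,0,0],[0,0,0],[0,0,0]],"twist":[[0,0,8.5],[0,0,8.5],[0,0,8.5],[0,0,8.5],[0,0,8.5]]}'
python3 -m inch '{"offset":[[0,0,0],[0,0,0],[0,0,0],[0,0,0]],"twist":[[0,0,8.5],[0,0,8.5],[0,0,0],[0,0,0]]}'
python3 - <<'E'
from ov import *
np.set_printoptions(precision=4,suppress=True)
p=r.camera("top");w=r.camera("wrist")
cv2.imwrite("pics/w2.png",np.hstack([w["img"][:,:,::-1][:, 80:480],p["img"][80:300,100:500,::-1].repeat(1,0) if 0 else cv2.resize(p["img"][80:290,300:500,::-1],(400,420))]))
for n in("comb","drawer_spot","clock","can","torch","jar"):
    for b in r.boxes_of(w,n)[:1]:
        e=np.array(b["extent"])*[560,420,560,420];print("w",n,b["score"],e.round(1),wat(w,(e[0]+e[2])/2,(e[1]+e[3])/2,.038))
E
```

```text
time_s: 18.45
eef_pos: [0.5199, -0.2741, 0.1393]
eef_rot: [[-1.0, 0.003, -0.01], [0.003, 1.0, 0.007], [0.01, 0.007, -1.0]]
contact_force: [1.0, -0.3, -0.8]
gripper_width: 0.0856
grasp_force: 0.0
time_s: 18.95
eef_pos: [0.5951, -0.1105, 0.2253]
eef_rot: [[-1.0, 0.004, 0.003], [0.004, 1.0, -0.001], [-0.003, -0.001, -1.0]]
contact_force: [0.7, -1.5, -0.8]
gripper_width: 0.0855
grasp_force: 0.0
time_s: 19.45
eef_pos: [0.6318, -0.0179, 0.2242]
eef_rot: [[-0.899, 0.437, 0.001], [0.437, 0.899, -0.0], [-0.001, 0.0, -1.0]]
contact_force: [-0.4, 0.3, -0.8]
gripper_width: 0.0549
grasp_force: 0.0
time_s: 19.95
eef_pos: [0.6317, -0.0189, 0.2242]
eef_rot: [[-0.366, 0.931, 0.001], [0.931, 0.366, -0.0], [-0.0, 0.001, -1.0]]
contact_force: [0.7, 0.2, -0.2]
gripper_width: 0.0548
grasp_force: 0.0
time_s: 20.35
eef_pos: [0.6315, -0.0189, 0.2243]
eef_rot: [[-0.087, 0.996, 0.0], [0.996, 0.087, -0.0], [-0.0, 0.0, -1.0]]
contact_force: [0.6, -0.6, -0.3]
gripper_width: 0.0549
grasp_force: 0.0
w comb 0.86 [268.7 126.4 296.2 250.8] [ 0.6334 -0.0162]
w drawer_spot 0.26 [179.4 232.4 238.3 287.9] [ 0.563  -0.0991]
w clock 0.87 [ 53.4 103.  105.5 180.9] [0.4135 0.0191]
w torch 0.66 [258.2 349.6 280.7 358.1] [ 0.6355 -0.2219]
w jar 0.69 [153.2 354.1 179.5 401.1] [ 0.4974 -0.2913]
```

View pics/w2.png

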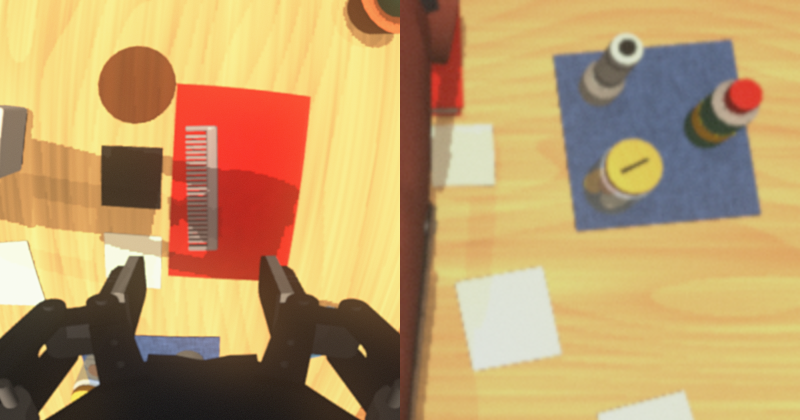

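The left pane shows the comb clear on the book at (282,188) full-frame, and all three coasters bare. The right pane shows jar, torch and can upright on the mat. I'll measure the comb and coasters from here.

```bash
python3 - <<'E'
from ov import *
np.set_printoptions(precision=4,suppress=True)
w=r.camera("wrist");p=r.camera("top")
print("comb corners",[wat(w,*a,.038) for a in((265,126),(294,126),(297,249),(267,249))],"c",wat(w,281.5,188,.038))
for c,q,f in(("w",w,wat),("t",p,lambda *a:at(*a)[:2])):
  for n in("coaster_jar","coaster_torch","coaster_can"):
    for b in r.boxes_of(q,n)[:2]:
        e=np.array(b["extent"])*[560,420,560,420];print(c,n,round(b["score"],2),e.round(1),f(q,(e[0]+e[2])/2,(e[1]+e[3])/2,.003))
print("jar c",wat(w,217,85,.003),"torch",wat(w,211.7,177,.003))
E
```

```text
comb corners [array([0.6121, 0.042 ]), array([0.6388, 0.0442]), array([ 0.6534, -0.0777]), array([ 0.6229, -0.0802])] c [ 0.6323 -0.0157]
w coaster_jar 0.86 [179.3  46.  256.2 123.2] [0.558 0.081]
w coaster_torch 0.57 [181.7 147.8 241.4 210.2] [ 0.5571 -0.0198]
w coaster_can 0.97 [ 55.7 237.7 126.2 304.4] [ 0.3883 -0.1548]
w coaster_can 0.97 [ 19.  312.2  67.3 359. ] [ 0.2517 -0.3038]
t coaster_can 0.92 [324.  213.8 379.9 264.2] [ 0.3795 -0.1578]
t coaster_can 0.81 [316.  142.9 345.6 172.8] [ 0.5558 -0.1169]
jar c [0.5573 0.0806] torch [ 0.5571 -0.0176]
```

```bash
python3 -m inch '{"offset":[[0.001,0,0.04],[0,0,0.045],[0,0,0.04],[0,0,0.022],[0,0,0.008]],"twist":[[0,0,0],[0,0,0],[0,0,0],[0,0,0],[0,0,0]]}' 0.04 30
python3 -m inch '{"offset":[[0,0,0],[0,0,0],[0,0,0.002],[0,0,0.002],[0,0,0]],"twist":[[0,0,0],[0,0,0],[0,0,0],[0,0,0],[0,0,0]]}'
python3 -m inch '{"offset":[[0,0,0.002],[0,0,0]],"twist":[[0,0,0],[0,0,0]]}'
python3 -m inch '{"offset":[[0,0,0.002],[0,0,0]],"twist":[[0,0,0],[0,0,0]]}'
```

```text
time_s: 21.65
eef_pos: [0.6284, -0.0175, 0.0654]
eef_rot: [[-0.084, 0.996, -0.007], [0.996, 0.084, 0.001], [0.001, -0.007, -1.0]]
contact_force: [-0.3, -0.3, -0.8]
gripper_width: 0.0399
grasp_force: 0.0
time_s: 22.15
eef_pos: [0.6318, -0.0179, 0.0661]
eef_rot: [[-0.084, 0.996, 0.001], [0.996, 0.084, -0.0], [-0.0, 0.001, -1.0]]
contact_force: [0.3, 0.4, 0.3]
gripper_width: 0.0402
grasp_force: 0.0
time_s: 22.35
eef_pos: [0.6311, -0.0178, 0.0632]
eef_rot: [[-0.084, 0.996, -0.0], [0.996, 0.084, 0.0], [0.0, -0.0, -1.0]]
contact_force: [-1.4, 0.1, 0.2]
gripper_width: 0.0399
grasp_force: 0.0
time_s: 22.55
eef_pos: [0.631, -0.0178, 0.0609]
eef_rot: [[-0.084, 0.996, -0.001], [0.996, 0.084, 0.0], [0.0, -0.001, -1.0]]
contact_force: [-0.3, 0.5, 0.2]
gripper_width: 0.0402
grasp_force: 0.0
```

```bash
python3 -m inch '{"offset":[[0,0,0.002],[0,0,0]],"twist":[[0,0,0],[0,0,0]]}'
python3 -m inch '{"offset":[[0,0,0.002],[0,0,0]],"twist":[[0,0,0],[0,0,0]]}'
python3 -m inch '{"offset":[[0,0,0.001],[0,0,0]],"twist":[[0,0,0],[0,0,0]]}'
```

```text
time_s: 22.75
eef_pos: [0.631, -0.0178, 0.0589]
eef_rot: [[-0.084, 0.996, -0.001], [0.996, 0.084, 0.0], [0.0, -0.001, -1.0]]
contact_force: [-1.2, -0.0, -0.5]
gripper_width: 0.04
grasp_force: 0.0
time_s: 22.95
eef_pos: [0.631, -0.0178, 0.0569]
eef_rot: [[-0.084, 0.996, -0.001], [0.996, 0.084, 0.0], [0.0, -0.001, -1.0]]
contact_force: [0.9, 0.5, -0.1]
gripper_width: 0.0398
grasp_force: 0.0
time_s: 23.15
eef_pos: [0.6312, -0.0178, 0.0561]
eef_rot: [[-0.084, 0.996, -0.0], [0.996, 0.084, 0.0], [0.0, -0.0, -1.0]]
contact_force: [-0.7, 0.0, -0.4]
gripper_width: 0.0399
grasp_force: 0.0
```

```bash
python3 -m inch '{"offset":[[0,0,0.001],[0,0,0]],"twist":[[0,0,0],[0,0,0]]}'
python3 -m inch '{"offset":[[0,0,0.001],[0,0,0]],"twist":[[0,0,0],[0,0,0]]}' |sed -n '2p;4p'
python3 -m inch '{"offset":[[0,0,0],[0,0,0],[0,0,0],[0,0,0],[0,0,0]],"twist":[[0,0,0],[0,0,0],[0,0,0],[0,0,0],[0,0,0]]}' 0.015 30
```

```text
time_s: 23.35
eef_pos: [0.6312, -0.0178, 0.0552]
eef_rot: [[-0.084, 0.996, -0.0], [0.996, 0.084, 0.0], [0.0, -0.0, -1.0]]
contact_force: [-0.3, 0.3, 0.2]
gripper_width: 0.0403
grasp_force: 0.0
eef_pos: [0.6312, -0.0178, 0.0542]
contact_force: [-0.3, 0.8, -0.7]
time_s: 24.05
eef_pos: [0.6318, -0.0179, 0.0548]
eef_rot: [[-0.084, 0.996, 0.001], [0.996, 0.084, -0.0], [-0.0, 0.001, -1.0]]
contact_force: [0.1, 0.8, 2.7]
gripper_width: 0.0293
grasp_force: 32.0
```

```bash
python3 -m inch '{"offset":[[0,0,-0.02],[0,0,-0.04],[0,0,-0.04],[0,0,-0.02],[0,0,0]],"twist":[[0,0,0],[0,0,0],[0,0,0],[0,0,4],[0,0,0]]}'
python3 -m inch '{"offset":[[0.025,-0.012,0],[0.04,-0.02,0],[0.04,-0.02,0],[0.04,-0.02,0],[0.04,-0.02,0]],"twist":[[0,0,0],[0,0,0],[0,0,0],[0,0,0],[0,0,0]]}'
python3 -m inch '{"offset":[[0.04,-0.02,0],[0.04,-0.02,0],[0.04,-0.02,0],[0.03,-0.014,0],[0.012,-0.005,0]],"twist":[[0,0,0],[0,0,0],[0,0,0],[0,0,0],[0,0,0]]}'
python3 -m inch '{"offset":[[0,0,0],[0,0,0]],"twist":[[0,0,0],[0,0,0]]}'
python3 - <<'E'
from h import *
w=r.camera("wrist");p=r.camera("top");s=r.camera("scene")
cv2.imwrite("pics/d1.png",np.hstack([w["img"][:,80:480,::-1],np.vstack([cv2.resize(p["img"][150:255,60:260,::-1],(400,210)),cv2.resize(s["img"][165:270,280:480,::-1],(400,210))])]))
E
```

```text
time_s: 24.55
eef_pos: [0.6338, -0.0182, 0.1785]
eef_rot: [[-0.014, 1.0, 0.008], [1.0, 0.014, -0.001], [-0.001, 0.008, -1.0]]
contact_force: [-0.5, -0.1, -0.9]
gripper_width: 0.0288
grasp_force: 31.0
time_s: 25.05
eef_pos: [0.5338, 0.1668, 0.1713]
eef_rot: [[-0.015, 1.0, -0.005], [1.0, 0.015, -0.001], [-0.001, -0.005, -1.0]]
contact_force: [0.9, 0.6, 0.1]
gripper_width: 0.0287
grasp_force: 31.0
time_s: 25.55
eef_pos: [0.4521, 0.3282, 0.1715]
eef_rot: [[-0.019, 1.0, -0.005], [1.0, 0.019, -0.002], [-0.002, -0.005, -1.0]]
contact_force: [1.2, -0.2, -0.2]
gripper_width: 0.0291
grasp_force: 31.0
time_s: 25.75
eef_pos: [0.4552, 0.3256, 0.173]
eef_rot: [[-0.015, 1.0, -0.002], [1.0, 0.015, -0.002], [-0.002, -0.002, -1.0]]
contact_force: [-0.8, -0.6, -0.3]
gripper_width: 0.029
grasp_force: 31.0
```

View pics/d1.png

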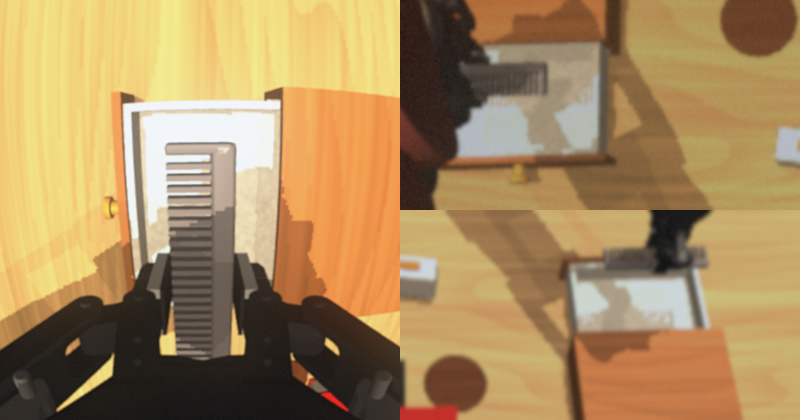

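The wrist view (crop offset +80) shows the comb held along y above the drawer, with the front panel on the left and the box on the right. I'll check the clearances numerically.

```bash
python3 - <<'E'
from h import *
np.set_printoptions(precision=4,suppress=True)
w=r.camera("wrist")
for z in(.04,.034):
  print(z,"panel far/near",wat(w,203,103,z),wat(w,210,260,z),"far wall",wat(w,280,104,z))
print("box edge z.07",wat(w,362,89,.07),wat(w,358,290,.07),"floor far L/R",wat(w,224,115,.018),wat(w,353,115,.018))
E
```

```text
0.04 panel far/near [0.3954 0.408 ] [0.3956 0.2761] far wall [0.455  0.4064]
0.034 panel far/near [0.394  0.4082] [0.3942 0.2732] far wall [0.455  0.4066]
box edge z.07 [0.5107 0.4181] [0.5193 0.2651] floor far L/R [0.4081 0.398 ] [0.5164 0.3998]
```

```bash
python3 -m inch '{"offset":[[0,0,0.03],[0,0,0.04],[0,0,0.03],[0,0,0.018],[0,0,0.006]],"twist":[[0,0,0],[0,0,0],[0,0,0],[0,0,0],[0,0,0]]}'
python3 -m inch '{"offset":[[0,0,0],[0,0,0],[0,0,0.002],[0,0,0]],"twist":[[0,0,0],[0,0,0],[0,0,0],[0,0,0]]}'
python3 -m inch '{"offset":[[0,0,0.002],[0,0,0],[0,0,0]],"twist":[[0,0,0],[0,0,0],[0,0,0]]}'
```

```text
time_s: 26.45
eef_pos: [0.454, 0.3247, 0.0477]
eef_rot: [[-0.013, 1.0, -0.004], [1.0, 0.013, -0.003], [-0.003, -0.004, -1.0]]
contact_force: [0.4, 0.2, 0.4]
gripper_width: 0.0291
grasp_force: 31.0
time_s: 26.85
eef_pos: [0.4562, 0.3271, 0.0495]
eef_rot: [[-0.014, 1.0, 0.002], [1.0, 0.014, 0.001], [0.001, 0.002, -1.0]]
contact_force: [-0.8, -0.3, -0.5]
gripper_width: 0.0289
grasp_force: 31.0
time_s: 27.15
eef_pos: [0.4553, 0.3267, 0.0463]
eef_rot: [[-0.014, 1.0, 0.0], [1.0, 0.014, 0.0], [0.0, 0.0, -1.0]]
contact_force: [0.5, -0.3, 0.8]
gripper_width: 0.0287
grasp_force: 31.0
```

```bash
python3 -m inch '{"offset":[[0,0,0.002],[0,0,0],[0,0,0]],"twist":[[0,0,0],[0,0,0],[0,0,0]]}' |sed -n '2p;4p'
python3 -m inch '{"offset":[[0,0,0.001],[0,0,0],[0,0,0]],"twist":[[0,0,0],[0,0,0],[0,0,0]]}' |sed -n '2p;4p'
python3 -m inch '{"offset":[[0,0,0.001],[0,0,0],[0,0,0]],"twist":[[0,0,0],[0,0,0],[0,0,0]]}' |sed -n '2p;4p'
```

```text
eef_pos: [0.4552, 0.3266, 0.0441]
contact_force: [-0.1, -0.9, -1.3]
eef_pos: [0.4553, 0.3267, 0.0432]
contact_force: [0.3, 0.4, 0.0]
eef_pos: [0.4555, 0.3268, 0.0428]
contact_force: [-1.0, -0.8, 4.7]
```

```bash
python3 -m inch '{"offset":[[0,0,0],[0,0,0],[0,0,0],[0,0,-0.01],[0,0,-0.03]],"twist":[[0,0,0],[0,0,0],[0,0,0],[0,0,0],[0,0,0]]}' 0.046
python3 -m inch '{"offset":[[0,0,-0.05],[0,0,-0.05],[0,0,-0.04],[0,0,0],[0,0,0]],"twist":[[0,0,0],[0,0,0],[0,0,0],[0,0,-8.5],[0,0,-8.5]]}' 0.0854
python3 - <<'E'
from h import *
w=r.camera("wrist")
for b in r.boxes_of(w,"comb")[:2]:
    e=np.array(b["extent"])*[560,420,560,420];print(b["score"],e,wat(w,(e[0]+e[2])/2,(e[1]+e[3])/2,.026))
p=r.camera("top");s=r.camera("scene")
cv2.imwrite("pics/d2.png",np.hstack([w["img"][:,80:480,::-1],cv2.resize(s["img"][200:305,100:200,::-1],(400,420))]))
E
```

```text
time_s: 28.55
eef_pos: [0.4526, 0.3252, 0.0798]
eef_rot: [[-0.014, 1.0, -0.007], [1.0, 0.014, -0.004], [-0.004, -0.007, -1.0]]
contact_force: [-0.1, 0.7, 0.5]
gripper_width: 0.0463
grasp_force: 0.0
time_s: 29.05
eef_pos: [0.4567, 0.3275, 0.2261]
eef_rot: [[-0.312, 0.95, 0.005], [0.95, 0.312, 0.003], [0.001, 0.006, -1.0]]
contact_force: [-0.7, -0.3, -0.1]
gripper_width: 0.0854
grasp_force: 0.0
0.92 [252.    125.496 309.512 250.194] [0.4582442  0.32786516]
```

View pics/d2.png

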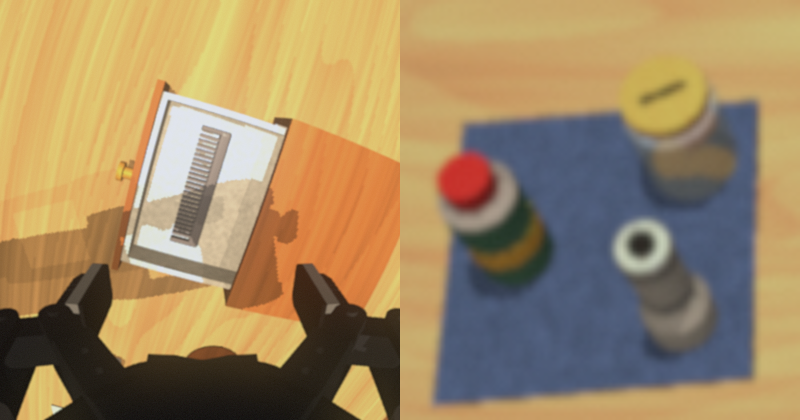

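The comb lies flat in the drawer at about (.458,.328), and the three things stand upright on the mat. I'll rotate back and go to the jar.

```bash
python3 -m inch '{"offset":[[0,0,0],[0,0,0],[0,0,0],[0,0,0],[0,0,0]],"twist":[[0,0,-8.5],[0,0,-8.5],[0,0,-8.5],[0,0,-8.5],[0,0,-8.5]]}' |sed -n 1,3p
python3 -m inch '{"offset":[[0,0,0],[0,0,0],[0,0,0],[0,0,0],[0,0,0]],"twist":[[0,0,-8.5],[0,0,-8.5],[0,0,-8.5],[0,0,-4],[0,0,0]]}' |sed -n 1,3p
python3 -m inch '{"offset":[[-0.005,-0.045,0],[-0.005,-0.045,0],[-0.005,-0.045,0],[-0.005,-0.045,0],[-0.005,-0.045,0]],"twist":[[0,0,0],[0,0,0],[0,0,0],[0,0,0],[0,0,0]]}' |sed -n 1,3p
python3 -m inch '{"offset":[[-0.005,-0.045,0],[-0.005,-0.045,0],[-0.005,-0.045,0],[-0.005,-0.045,0],[-0.005,-0.045,0]],"twist":[[0,0,0],[0,0,0],[0,0,0],[0,0,0],[0,0,0]]}' |sed -n 1,3p
python3 -m inch '{"offset":[[-0.005,-0.045,0],[-0.005,-0.045,0],[-0.005,-0.04,0],[-0.003,-0.0225,0],[0,0,0]],"twist":[[0,0,0],[0,0,0],[0,0,0],[0,0,0],[0,0,0]]}' |sed -n 1,3p
python3 -m inch '{"offset":[[0,0,0],[0,0,0]],"twist":[[0,0,0],[0,0,0]]}'
python3 - <<'E'
from h import *
w=r.camera("wrist");save(w,"m1.png")
for n,z in(("jar",.095),("torch",.12),("can",.115)):
  for b in r.boxes_of(w,n)[:2]:
    e=np.array(b["extent"])*[560,420,560,420];print(n,b["score"],e.round(0))
E
```

```text
time_s: 29.75
eef_pos: [0.455, 0.3265, 0.2217]
eef_rot: [[-0.87, 0.492, -0.001], [0.492, 0.87, -0.001], [0.001, -0.001, -1.0]]
time_s: 30.25
eef_pos: [0.455, 0.3265, 0.2217]
eef_rot: [[-1.0, 0.006, -0.001], [0.006, 1.0, -0.001], [0.001, -0.001, -1.0]]
time_s: 30.75
eef_pos: [0.4794, 0.1, 0.2222]
eef_rot: [[-1.0, 0.006, 0.0], [0.006, 1.0, -0.0], [-0.0, -0.0, -1.0]]
time_s: 31.25
eef_pos: [0.5037, -0.1253, 0.2222]
eef_rot: [[-1.0, 0.007, 0.0], [0.007, 1.0, 0.0], [-0.0, 0.0, -1.0]]
time_s: 31.75
eef_pos: [0.5214, -0.2792, 0.2221]
eef_rot: [[-1.0, 0.01, 0.0], [0.01, 1.0, -0.001], [-0.0, -0.001, -1.0]]
time_s: 31.95
eef_pos: [0.5211, -0.2747, 0.2219]
eef_rot: [[-1.0, 0.003, -0.001], [0.003, 1.0, 0.001], [0.001, 0.001, -1.0]]
contact_force: [-0.2, -0.3, -0.4]
gripper_width: 0.0853
grasp_force: 0.0
jar 0.61 [248. 156. 318. 243.]
jar 0.54 [267. 260. 311. 354.]
torch 0.94 [268. 259. 311. 355.]
can 0.63 [138. 224. 209. 293.]
```

View pics/m1.png

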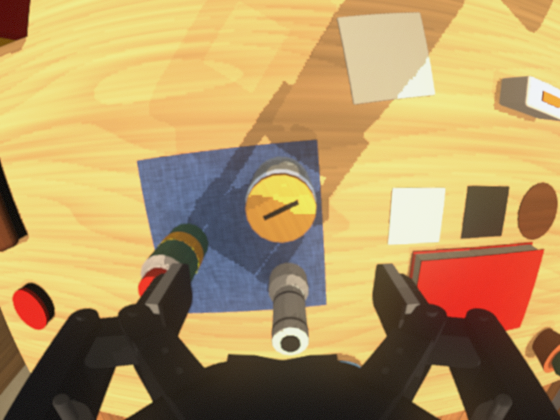

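The jar lid is at (281,208) below the gripper, with the torch at (290,340), the can at (170,262) and the bare coasters at right. I'll locate the lid and coasters.

```bash
python3 - <<'E'
from h import *
np.set_printoptions(precision=4,suppress=True)
w=r.camera("wrist")
print("lid",wat(w,281,208,.098))
m=lambda L:np.mean([wat(w,*a,.003) for a in L],0)
print("white",m([(390,187),(445,189),(442,245),(387,243)]))
print("black",m([(466,185),(509,187),(504,238),(461,235)]))
p=r.camera("top")
for n in("coaster_jar","coaster_torch","coaster_can"):
    for b in r.boxes_of(p,n)[:2]:
        e=np.array(b["extent"])*[560,420,560,420];print(n,round(b["score"],2),e.round(1),at(p,(e[0]+e[2])/2,(e[1]+e[3])/2,.003)[:2])
p=r.camera("scene")
for n in("coaster_jar","coaster_torch","coaster_can"):
    for b in r.boxes_of(p,n)[:3]:
        e=np.array(b["extent"])*[560,420,560,420];print("s",n,round(b["score"],2),e.round(1),at(p,(e[0]+e[2])/2,(e[1]+e[3])/2,.003)[:2])
E
```

```text
lid [ 0.5212 -0.2757]
white [ 0.5608 -0.1179]
black [ 0.5553 -0.0178]
coaster_jar 0.63 [218.5 140.8 259.  177.7] [0.553  0.0827]
coaster_torch 0.77 [268.3 143.3 299.3 173.7] [ 0.5545 -0.015 ]
coaster_can 0.92 [322.9 213.8 373.7 261.9] [ 0.3819 -0.1501]
coaster_can 0.75 [314.7 139.5 348.5 173.7] [ 0.5586 -0.1187]
s coaster_jar 0.87 [292.2 236.9 324.6 263.8] [0.5554 0.0859]
s coaster_torch 0.78 [258.9 242.6 284.  264.3] [ 0.5642 -0.0111]
s coaster_can 0.95 [200.6 175.7 236.7 211.8] [ 0.3791 -0.1634]
s coaster_can 0.69 [153.9 139.9 192.5 174.1] [ 0.2499 -0.3082]
s coaster_can 0.6 [217.1 242.3 244.9 264.4] [ 0.5637 -0.1173]
```

```bash
python3 -m inch '{"offset":[[0,-0.001,0.035],[0,0,0.045],[0,0,0.04],[0,0,0.02],[0,0,0.006]],"twist":[[0,0,0],[0,0,0],[0,0,0],[0,0,0],[0,0,0]]}' |sed -n '1,2p;4,6p'
python3 -m inch '{"offset":[[0,0,0],[0,0,0],[0,0,0],[0,0,0],[0,0,0]],"twist":[[0,0,0],[0,0,0],[0,0,0],[0,0,0],[0,0,0]]}' 0.04 50 |sed -n '1,2p;4,6p'
python3 -m inch '{"offset":[[0,0,0],[0,0,0],[0,0,-0.02],[0,0,-0.03],[0,0,-0.01]],"twist":[[0,0,0],[0,0,0],[0,0,0],[0,0,0],[0,0,0]]}' |sed -n '1,2p;4,6p'
python3 -m inch '{"offset":[[-0.002,0.02,0],[-0.004,0.04,0],[-0.004,0.04,0],[-0.004,0.04,0],[-0.004,0.04,0]],"twist":[[0,0,0],[0,0,0],[0,0,0],[0,0,0],[0,0,0]]}' |sed -n '1,2p;4,6p'
python3 -m inch '{"offset":[[-0.004,0.04,0],[-0.004,0.04,0],[-0.004,0.04,0],[-0.003,0.035,0],[-0.001,0.0225,0]],"twist":[[0,0,0],[0,0,0],[0,0,0],[0,0,0],[0,0,0]]}' |sed -n '1,2p;4,6p'
python3 -m inch '{"offset":[[0,0,0],[0,0,0]],"twist":[[0,0,0],[0,0,0]]}'
```

```text
time_s: 33.1
eef_pos: [0.519, -0.2755, 0.0726]
contact_force: [0.2, -0.4, 0.7]
gripper_width: 0.0853
grasp_force: 0.0
time_s: 33.6
eef_pos: [0.5229, -0.2778, 0.0783]
contact_force: [-0.6, 2.2, 3.8]
gripper_width: 0.0586
grasp_force: 55.1
time_s: 34.1
eef_pos: [0.5221, -0.2778, 0.138]
contact_force: [1.4, -1.3, -3.8]
gripper_width: 0.0587
grasp_force: 55.7
time_s: 34.6
eef_pos: [0.5388, -0.0955, 0.1348]
contact_force: [0.2, -0.4, -5.1]
gripper_width: 0.0587
grasp_force: 55.7
time_s: 35.1
eef_pos: [0.5554, 0.0828, 0.1348]
contact_force: [-0.4, -0.3, -4.1]
gripper_width: 0.0587
grasp_force: 55.8
time_s: 35.3
eef_pos: [0.5555, 0.0805, 0.1349]
eef_rot: [[-1.0, 0.002, -0.002], [0.002, 1.0, -0.001], [0.002, -0.001, -1.0]]
contact_force: [-0.8, 0.1, -4.4]
gripper_width: 0.0582
grasp_force: 55.8
```

```bash
python3 -m inch '{"offset":[[-0.001,0.001,0.02],[0,0,0.02],[0,0,0.012],[0,0,0.004],[0,0,0]],"twist":[[0,0,0],[0,0,0],[0,0,0],[0,0,0],[0,0,0]]}' |sed -n '1,2p;4,6p'
python3 -m inch '{"offset":[[0,0,0],[0,0,0.001],[0,0,0]],"twist":[[0,0,0],[0,0,0],[0,0,0]]}' |sed -n '1,2p;4,6p'
python3 -m inch '{"offset":[[0,0,0.001],[0,0,0],[0,0,0]],"twist":[[0,0,0],[0,0,0],[0,0,0]]}' |sed -n '1,2p;4,6p'
```

```text
time_s: 35.8
eef_pos: [0.5574, 0.0807, 0.08]
contact_force: [-0.1, -0.2, -3.3]
gripper_width: 0.0586
grasp_force: 55.8
time_s: 36.1
eef_pos: [0.5581, 0.0814, 0.0799]
contact_force: [-0.2, -0.6, -4.7]
gripper_width: 0.0587
grasp_force: 55.8
time_s: 36.4
eef_pos: [0.5577, 0.0814, 0.0785]
contact_force: [-0.6, 0.4, -4.4]
gripper_width: 0.0587
grasp_force: 55.8
```

```bash
python3 -m inch '{"offset":[[0.0015,0,0.001],[0,0,0],[0,0,0]],"twist":[[0,0,0],[0,0,0],[0,0,0]]}' |sed -n '1,2p;4,6p'
python3 -m inch '{"offset":[[0,0,0.001],[0,0,0],[0,0,0]],"twist":[[0,0,0],[0,0,0],[0,0,0]]}' |sed -n '1,2p;4,6p'
python3 -m inch '{"offset":[[0,0,0.001],[0,0,0],[0,0,0]],"twist":[[0,0,0],[0,0,0],[0,0,0]]}' |sed -n '1,2p;4,6p'
```

```text
time_s: 36.7
eef_pos: [0.5574, 0.0814, 0.0784]
contact_force: [2.0, 0.7, 1.0]
gripper_width: 0.0585
grasp_force: 56.3
time_s: 37.0
eef_pos: [0.5576, 0.0815, 0.0784]
contact_force: [-0.4, 0.6, 6.9]
gripper_width: 0.0587
grasp_force: 57.3
time_s: 37.3
eef_pos: [0.5578, 0.0815, 0.0783]
contact_force: [-2.3, 0.3, 10.8]
gripper_width: 0.0587
grasp_force: 57.7
```

```bash
python3 -m inch '{"offset":[[0,0,0],[0,0,0],[0,0,0],[0,0,-0.02],[0,0,-0.05]],"twist":[[0,0,0],[0,0,0],[0,0,0],[0,0,0],[0,0,0]]}' 0.0854 |sed -n '1,2p;4,6p'
python3 -m inch '{"offset":[[0,0,-0.05],[-0.008,-0.035,-0.02],[-0.01,-0.045,0],[-0.01,-0.045,0],[-0.01,-0.045,0]],"twist":[[0,0,0],[0,0,0],[0,0,0],[0,0,0],[0,0,0]]}' |sed -n '1,2p;4,6p'
python3 -m inch '{"offset":[[-0.01,-0.045,0],[-0.01,-0.045,0],[-0.01,-0.045,0],[-0.008,-0.03,0],[-0.002,-0.014,0]],"twist":[[0,0,0],[0,0,0],[0,0,0],[0,0,0],[0,0,0]]}' |sed -n '1,2p;4,6p'
python3 -m inch '{"offset":[[0,0,0],[0,0,0]],"twist":[[0,0,0],[0,0,0]]}'
python3 - <<'E'
from h import *
np.set_printoptions(precision=4,suppress=True)
w=r.camera("wrist")
for n,z in(("torch",.12),("can",.115)):
  for b in r.boxes_of(w,n)[:2]:
    e=np.array(b["extent"])*[560,420,560,420];print(n,b["score"],e.round(0),wat(w,(e[0]+e[2])/2,e[3]-(e[2]-e[0])/2,.123))
o=[]
p=r.camera("scene");q=r.camera("top")
from ov import draw,circ
J=(.555,.082);it=[circ(J,.003,.084),circ(J,.003,.06),circ(J,.098,.056)]
a=cv2.resize(draw(p,it,280,215,345,275,6),(400,380));b=cv2.resize(draw(q,it,210,125,270,182,6),(400,380))
cv2.imwrite("pics/j2.png",np.vstack([np.hstack([a,b])]))
save(w,"t2.png")
E
```

```text
time_s: 37.8
eef_pos: [0.5509, 0.0812, 0.1399]
contact_force: [1.0, 0.4, -0.7]
gripper_width: 0.0855
grasp_force: 0.0
time_s: 38.3
eef_pos: [0.5935, -0.0901, 0.2153]
contact_force: [0.4, 0.4, 0.4]
gripper_width: 0.0854
grasp_force: 0.0
time_s: 38.8
eef_pos: [0.6328, -0.2709, 0.2144]
contact_force: [-0.6, -0.8, 0.4]
gripper_width: 0.0856
grasp_force: 0.0
time_s: 39.0
eef_pos: [0.6324, -0.2665, 0.2146]
eef_rot: [[-1.0, 0.003, -0.001], [0.003, 1.0, 0.002], [0.001, 0.002, -1.0]]
contact_force: [1.0, -0.3, -0.4]
gripper_width: 0.0855
grasp_force: 0.0
torch 0.88 [257. 167. 302. 245.] [ 0.6323 -0.2682]
torch 0.61 [123.  30. 322. 234.] [ 0.5729 -0.3045]
```

View pics/j2.png

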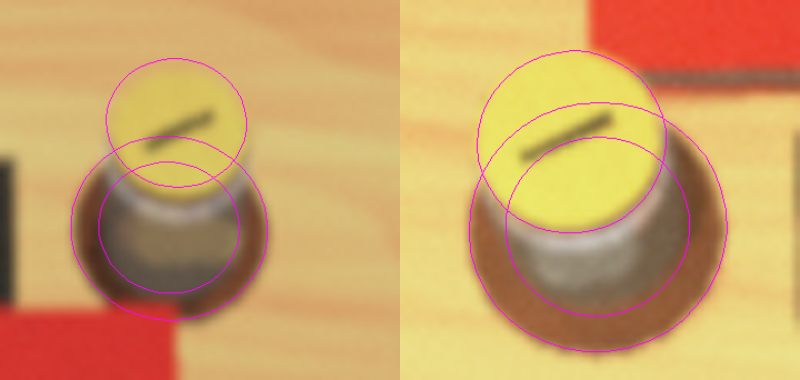

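The jar sits centred on its coaster: in the right view the overlay matches, and in the left view the error is about 3 mm. Torch next.

```bash
python3 -m inch '{"offset":[[0,0,0.03],[0,0,0.04],[0,0,0.03],[0,0,0.016],[0,0,0.004]],"twist":[[0,0,0],[0,0,0],[0,0,0],[0,0,0],[0,0,0]]}' |sed -n '1,2p;4,6p'
python3 -m inch '{"offset":[[0,0,0],[0,0,0],[0,0,0],[0,0,0],[0,0,0]],"twist":[[0,0,0],[0,0,0],[0,0,0],[0,0,0],[0,0,0]]}' 0.01 40 |sed -n '1,2p;4,6p'
python3 -m inch '{"offset":[[0,0,0],[0,0,0],[0,0,-0.02],[0,0,-0.03],[0,0,-0.01]],"twist":[[0,0,0],[0,0,0],[0,0,0],[0,0,0],[0,0,0]]}' |sed -n '1,2p;4,6p'
python3 -m inch '{"offset":[[0.007,0.02,0],[0.012,0.038,0],[0.012,0.038,0],[0.012,0.038,0],[0.012,0.038,0]],"twist":[[0,0,0],[0,0,0],[0,0,0],[0,0,0],[0,0,0]]}' |sed -n '1,2p;4,6p'
python3 -m inch '{"offset":[[0.011,0.037,0],[0.007,0.026,0],[0.0035,0.0155,0],[0,0,0],[0,0,0]],"twist":[[0,0,0],[0,0,0],[0,0,0],[0,0,0],[0,0,0]]}'
```

```text
time_s: 39.75
eef_pos: [0.6314, -0.2664, 0.0926]
contact_force: [-0.5, 0.5, -0.2]
gripper_width: 0.0856
grasp_force: 0.0
time_s: 40.25
eef_pos: [0.6342, -0.2684, 0.0976]
contact_force: [-0.0, 0.9, 4.8]
gripper_width: 0.032
grasp_force: 39.7
time_s: 40.75
eef_pos: [0.6343, -0.2687, 0.1582]
contact_force: [1.2, -0.0, -0.3]
gripper_width: 0.0323
grasp_force: 39.8
time_s: 41.25
eef_pos: [0.5773, -0.0943, 0.1543]
contact_force: [0.2, -0.3, -1.2]
gripper_width: 0.0322
grasp_force: 40.0
time_s: 41.75
eef_pos: [0.5576, -0.0177, 0.1552]
eef_rot: [[-1.0, 0.003, 0.0], [0.003, 1.0, -0.001], [-0.0, -0.001, -1.0]]
contact_force: [0.4, -0.5, -1.7]
gripper_width: 0.0323
grasp_force: 39.9
```

```bash
python3 -m inch '{"offset":[[0,0,0.02],[0,0,0.02],[0,0,0.012],[0,0,0.005],[0,0,0]],"twist":[[0,0,0],[0,0,0],[0,0,0],[0,0,0],[0,0,0]]}' |sed -n '1,2p;4,6p'
python3 -m inch '{"offset":[[0.001,0,0],[0,0,0.001],[0,0,0]],"twist":[[0,0,0],[0,0,0],[0,0,0]]}' |sed -n '1,2p;4,6p'
python3 -m inch '{"offset":[[0,0,0.001],[0,0,0],[0,0,0]],"twist":[[0,0,0],[0,0,0],[0,0,0]]}' |sed -n '1,2p;4,6p'
```

```text
time_s: 42.25
eef_pos: [0.5578, -0.0181, 0.0985]
contact_force: [0.2, 0.2, -0.7]
gripper_width: 0.0319
grasp_force: 40.1
time_s: 42.55
eef_pos: [0.5566, -0.0173, 0.0976]
contact_force: [0.5, 0.3, -2.3]
gripper_width: 0.0322
grasp_force: 40.1
time_s: 42.85
eef_pos: [0.5568, -0.0173, 0.0976]
contact_force: [-2.6, -0.4, 5.4]
gripper_width: 0.0322
grasp_force: 40.6
```

```bash
python3 -m inch '{"offset":[[0,0,0],[0,0,0],[0,0,0],[0,0,-0.02],[0,0,-0.05]],"twist":[[0,0,0],[0,0,0],[0,0,0],[0,0,0],[0,0,0]]}' 0.075 |sed -n '1,2p;4,6p'
python3 -m inch '{"offset":[[0,0,-0.05],[-0.003,-0.035,0],[-0.004,-0.045,0],[-0.004,-0.045,0],[-0.004,-0.045,0]],"twist":[[0,0,0],[0,0,0],[0,0,0],[0,0,0],[0,0,0]]}' 0.0854 |sed -n '1,2p;4,6p'
python3 -m inch '{"offset":[[-0.004,-0.045,0],[-0.004,-0.045,0],[-0.004,-0.045,0],[-0.003,-0.04,0],[-0.002,-0.019,0]],"twist":[[0,0,0],[0,0,0],[0,0,0],[0,0,0],[0,0,0]]}' |sed -n '1,2p;4,6p'
python3 -m inch '{"offset":[[0,0,0],[0,0,0]],"twist":[[0,0,0],[0,0,0]]}'
python3 - <<'E'
from h import *
np.set_printoptions(precision=4,suppress=True)
w=r.camera("wrist");h=cv2.cvtColor(w["img"],cv2.COLOR_RGB2HSV)
m=((h[...,0]<6)|(h[...,0]>174))&(h[...,1]>150)&(h[...,2]>100);m=m.astype(np.uint8);m[:,:200]=0;m[:,360:]=0
n,l,st,c=cv2.connectedComponentsWithStats(m);i=1+st[1:,4].argmax();print(c[i],st[i],wat(w,*c[i],.118))
for b in r.boxes_of(w,"can")[:2]: print(b["score"],np.array(b["extent"])*[560,420,560,420])
E
```

```text
time_s: 43.35
eef_pos: [0.5516, -0.0164, 0.1612]
contact_force: [0.6, 0.1, -0.8]
gripper_width: 0.0749
grasp_force: 0.0
time_s: 43.85
eef_pos: [0.5707, -0.1885, 0.2164]
contact_force: [0.7, -0.4, -0.5]
gripper_width: 0.0852
grasp_force: 0.0
time_s: 44.35
eef_pos: [0.5865, -0.3851, 0.2157]
contact_force: [0.3, 0.4, 0.3]
gripper_width: 0.0852
grasp_force: 0.0
time_s: 44.55
eef_pos: [0.5868, -0.381, 0.2156]
eef_rot: [[-1.0, 0.004, -0.001], [0.004, 1.0, 0.001], [0.001, 0.001, -1.0]]
contact_force: [0.1, 0.0, -0.8]
gripper_width: 0.086
grasp_force: 0.0
[279.6939 219.3979] [ 258  196   45   48 1689] [ 0.5866 -0.3826]
0.79 [252.896 164.514 311.976 245.406]
```

```bash
python3 -m inch '{"offset":[[0,0,0.03],[0,0,0.04],[0,0,0.04],[0,0,0.018],[0,0,0.005]],"twist":[[0,0,0],[0,0,0],[0,0,0],[0,0,0],[0,0,0]]}' |sed -n '1,2p;4,6p'
python3 -m inch '{"offset":[[0,0,0],[0,0,0],[0,0,0],[0,0,0],[0,0,0]],"twist":[[0,0,0],[0,0,0],[0,0,0],[0,0,0],[0,0,0]]}' 0.02 40 |sed -n '1,2p;4,6p'
python3 -m inch '{"offset":[[0,0,0],[0,0,0],[0,0,-0.02],[0,0,-0.03],[0,0,-0.01]],"twist":[[0,0,0],[0,0,0],[0,0,0],[0,0,0],[0,0,0]]}' |sed -n '1,2p;4,6p'
python3 -m inch '{"offset":[[0.002,0.02,0],[0.004,0.04,0],[0.004,0.04,0],[0.004,0.04,0],[0.004,0.04,0]],"twist":[[0,0,0],[0,0,0],[0,0,0],[0,0,0],[0,0,0]]}' |sed -n '1,2p;4,6p'
python3 -m inch '{"offset":[[0.004,0.04,0],[0.003,0.03,0],[0.0025,0.0145,0],[0,0,0],[0,0,0]],"twist":[[0,0,0],[0,0,0],[0,0,0],[0,0,0],[0,0,0]]}'
```

```text
time_s: 45.15
eef_pos: [0.5855, -0.3785, 0.0799]
contact_force: [-0.1, 0.5, 1.0]
gripper_width: 0.0851
grasp_force: 0.0
time_s: 45.65
eef_pos: [0.589, -0.3825, 0.0867]
contact_force: [-0.5, -0.1, 5.0]
gripper_width: 0.047
grasp_force: 42.1
time_s: 46.15
eef_pos: [0.5884, -0.3824, 0.1466]
contact_force: [0.7, 0.3, -1.3]
gripper_width: 0.0467
grasp_force: 41.7
time_s: 46.65
eef_pos: [0.5688, -0.1996, 0.1425]
contact_force: [0.3, -0.6, -2.7]
gripper_width: 0.0474
grasp_force: 41.9
time_s: 47.15
eef_pos: [0.5606, -0.1174, 0.1433]
eef_rot: [[-1.0, 0.003, 0.0], [0.003, 1.0, -0.001], [-0.0, -0.001, -1.0]]
contact_force: [0.8, 0.0, -2.5]
gripper_width: 0.0468
grasp_force: 42.0
```

```bash
python3 -m inch '{"offset":[[0,0,0.02],[0,0,0.02],[0,0,0.012],[0,0,0.004],[0,0,0]],"twist":[[0,0,0],[0,0,0],[0,0,0],[0,0,0],[0,0,0]]}' |sed -n '1,2p;4,6p'
python3 -m inch '{"offset":[[0,0,0],[0,0,0.001],[0,0,0]],"twist":[[0,0,0],[0,0,0],[0,0,0]]}' |sed -n '1,2p;4,6p'
python3 -m inch '{"offset":[[0,0,0.001],[0,0,0],[0,0,0]],"twist":[[0,0,0],[0,0,0],[0,0,0]]}' |sed -n '1,2p;4,6p'
```

```text
time_s: 47.65
eef_pos: [0.5609, -0.1178, 0.0875]
contact_force: [0.3, -0.9, -2.0]
gripper_width: 0.0469
grasp_force: 42.1
time_s: 47.95
eef_pos: [0.561, -0.117, 0.0868]
contact_force: [-0.2, -0.6, -1.2]
gripper_width: 0.0469
grasp_force: 42.0
time_s: 48.25
eef_pos: [0.5611, -0.117, 0.0867]
contact_force: [-1.2, -0.7, 5.1]
gripper_width: 0.0466
grasp_force: 42.6
```

```bash
python3 -m inch '{"offset":[[0,0,0],[0,0,0],[0,0,0],[0,0,-0.02],[0,0,-0.05]],"twist":[[0,0,0],[0,0,0],[0,0,0],[0,0,0],[0,0,0]]}' 0.08 |sed -n '1,2p;4,6p'
python3 -m inch '{"offset":[[0,0,-0.05],[0.01,-0.03,-0.03],[0.02,-0.045,0],[0.02,-0.045,0],[0,0,0]],"twist":[[0,0,0],[0,0,0],[0,0,0],[0,0,0],[0,0,0]]}' |sed -n '1,2p;4,6p'
python3 -m inch '{"offset":[[0.02,-0.045,0],[0,-0.045,0],[0,-0.04,0],[0,0,0],[0,0,0]],"twist":[[0,0,0],[0,0,0],[0,0,0],[0,0,0],[0,0,0]]}' |sed -n '1,2p;4,6p'
python3 - <<'E'
from ov import *
p=r.camera("top");q=r.camera("scene")
J,T,C=(.555,.082),(.556,-.017),(.559,-.1175)
it=[circ(J,.003,.084),circ(J,.003,.06),circ(J,.098,.056),sq(T,.003,.068,.068,0),circ(T,.123,.033),circ(T,.003,.044),sq(C,.003,.068,.068,0),circ(C,.003,.048),circ(C,.118,.033)]
o=np.zeros((600,800,3),np.uint8)
a=draw(p,it,212,125,360,180,5.4)[:298,:800];b=draw(q,it,205,218,335,270,5.8)[:300,:800]
o[:a.shape[0],:a.shape[1]]=a;o[300:300+b.shape[0],:b.shape[1]]=b
cv2.imwrite("pics/fin.png",o)
for n in("clock","comb"):
  for c in(p,q):
    for b in r.boxes_of(c,n)[:1]:
        e=np.array(b["extent"])*[560,420,560,420];print(n,b["score"],e.round(0),at(c,(e[0]+e[2])/2,(e[1]+e[3])/2,.003)[:2])
E
```

```text
time_s: 48.75
eef_pos: [0.5559, -0.1151, 0.15]
contact_force: [1.3, -0.2, 0.1]
gripper_width: 0.0801
grasp_force: 0.0
time_s: 49.25
eef_pos: [0.5081, -0.2413, 0.2358]
contact_force: [-0.2, 0.4, 0.0]
gripper_width: 0.0799
grasp_force: 0.0
time_s: 49.75
eef_pos: [0.4896, -0.3664, 0.2345]
contact_force: [-0.1, 0.4, 0.4]
gripper_width: 0.0799
grasp_force: 0.0
clock 0.63 [245. 213. 287. 236.] [0.41049777 0.02261447]
clock 0.87 [269. 188. 299. 209.] [0.39544173 0.02172474]
```

View pics/fin.png

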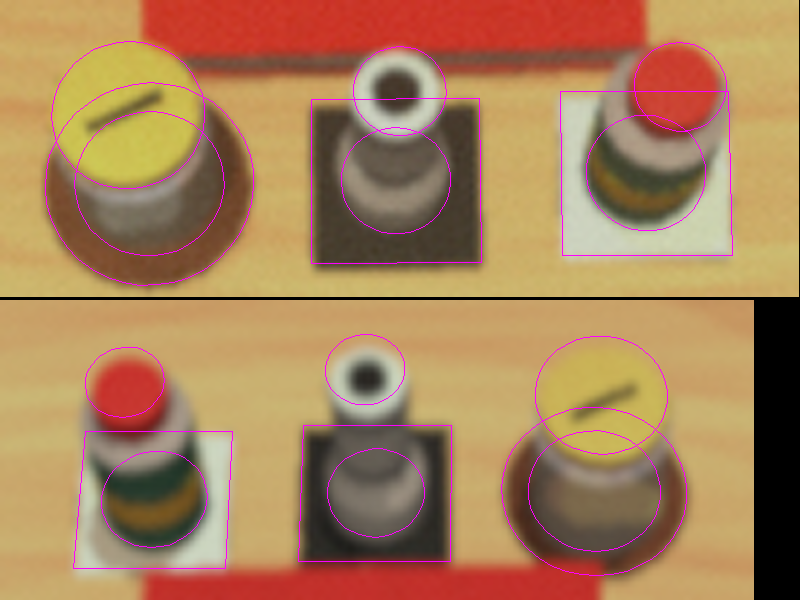

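All three stand centred on their coasters, with the overlay and the objects agreeing within about 4 mm. The clock hasn't moved and the comb was already confirmed in the drawer, so I'll hand in.

```bash
python3 -c "
from workcell import r
print(r.finish_job())"
```

```text
the job is handed in; nothing more can be done
None
```

I handed in the job at about 50 s of the 131 s allowed; no verdict came back. In the last pictures the jar, flashlight and can stood upright on their own coasters within about 4 mm of centre and the clock had not moved; the comb lay flat in the drawer when I looked just after releasing it, but the final check did not pick it up.

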